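Pry charged battery packs out of the charger and stock the tilt bin

TASK

The charged headlamp battery packs are to go into stock: use the pry tool to lever every pack up past the catch of its charger bay, and lay the tool back in the steel tray. Put all the packs into the middle bin of the white tilt-bin rack (pull it open by its handle, it is hinged along its lower edge) and push that bin fully shut again. Leave the other things on the desk where they are.

Things in the scene. Friction and masses are not known exactly. Their poses are not given: they have to be found in the camera images.
- charger: Black four-bay desk charger, 250 mm wide (y), 112 mm deep (x -60 to +52), fixed. Origin: centre of the underside of its bay area; -x is the front, facing the robot. Open-topped bays at y = -93, -31, +31, +93 mm: x -38.5 to +34, 39 mm wide, floor 52 mm up; deck all round 77 mm up; the rear wall steps back to x = +37.5 above 62 mm. A sprung catch at each bay's front end holds the pack.
- charger_sill (a point): Top of the front edge of the charger's sill (x = -54, y = 0, 67 mm above the desk), charger's axes. Before each bay the 77 mm high front wall has a pry notch 24 mm wide, open to the front and above. Its sill is a bar 8 mm deep (charger x -54 to -46) whose top is 67 mm up; behind it the notch is open down to 52 mm. The sill can serve as fulcrum.
- pack1: Grey battery pack 66 x 36 x 24 mm (x, y, z), about 90 g; may be absent. Starts seated in the bay at charger y = -93, axes as the charger's, top 1 mm below the deck: fingers cannot grip it. Origin: centre of underside. A lip 14 mm wide and 4 mm thick (z 20 to 24) sticks out 12 mm over the notch at its -x end (x -33 to -45), its underside 5 mm above the sill.
- pack1_end (a point): Middle of the -x end of pack1, 10 mm above its underside; 62 mm above the desk when seated. Levering the lip up takes about 8 N; after some 5 mm the catch snaps beneath and holds this end about 7 mm higher (69 mm), the pack sloping down to the rear. Then it can be gripped across its 36 mm width near this end, fingertips just above the deck.
- pack2: Grey battery pack 66 x 36 x 24 mm (x, y, z), about 90 g; may be absent. Starts seated in the bay at charger y = -31, axes as the charger's, top 1 mm below the deck: fingers cannot grip it. Origin: centre of underside. A lip 14 mm wide and 4 mm thick (z 20 to 24) sticks out 12 mm over the notch at its -x end (x -33 to -45), its underside 5 mm above the sill.
- pack2_end (a point): Middle of the -x end of pack2, 10 mm above its underside; 62 mm above the desk when seated. Levering the lip up takes about 8 N; after some 5 mm the catch snaps beneath and holds this end about 7 mm higher (69 mm), the pack sloping down to the rear. Then it can be gripped across its 36 mm width near this end, fingertips just above the deck.
- pack3: Grey battery pack 66 x 36 x 24 mm (x, y, z), about 90 g; may be absent. Starts seated in the bay at charger y = 31, axes as the charger's, top 1 mm below the deck: fingers cannot grip it. Origin: centre of underside. A lip 14 mm wide and 4 mm thick (z 20 to 24) sticks out 12 mm over the notch at its -x end (x -33 to -45), its underside 5 mm above the sill.
- pack3_end (a point): Middle of the -x end of pack3, 10 mm above its underside; 62 mm above the desk when seated. Levering the lip up takes about 8 N; after some 5 mm the catch snaps beneath and holds this end about 7 mm higher (69 mm), the pack sloping down to the rear. Then it can be gripped across its 36 mm width near this end, fingertips just above the deck.
- pack4: Grey battery pack 66 x 36 x 24 mm (x, y, z), about 90 g; may be absent. Starts seated in the bay at charger y = 93, axes as the charger's, top 1 mm below the deck: fingers cannot grip it. Origin: centre of underside. A lip 14 mm wide and 4 mm thick (z 20 to 24) sticks out 12 mm over the notch at its -x end (x -33 to -45), its underside 5 mm above the sill.
- pack4_end (a point): Middle of the -x end of pack4, 10 mm above its underside; 62 mm above the desk when seated. Levering the lip up takes about 8 N; after some 5 mm the catch snaps beneath and holds this end about 7 mm higher (69 mm), the pack sloping down to the rear. Then it can be gripped across its 36 mm width near this end, fingertips just above the deck.
- pry: Pry tool, 180 mm long, about 100 g: black handle 110 x 22 x 15 mm (x -55 to +55, z 0 to 15) and a flat steel blade 12 mm wide, 2.5 mm thick, from x = +55 to +125 at half the height (z 6.25 to 8.75). Origin: centre of the handle's underside; +x points to the blade. Starts lying in the tray.
- pry_tip (a point): Tip of the pry tool's blade (x = +125, z = 7.5 mm of the tool).
- tray: Shallow steel tray, 240 x 110 mm (x, y), fixed, floor 3 mm thick, rim 10 mm high. Origin: centre of its underside.
- rack: White rack with three tilt bins side by side, 345 mm wide (y), 170 mm deep, 215 mm high, fixed. Origin: centre of its underside; its front (x = -85 mm) faces the robot. The bins' centres are at y = -111, 0 and +111 mm; the middle one is wanted.
- bin (a joint): Hinge of the middle bin, rad: 0 shut, 0.75 fully open, its top leaning out to the front. Let go below about 0.25 it falls shut by its weight, beyond about 0.55 it falls open and stays open; between, it may stay. It weighs 0.25 kg and turns easily.
- bin_hinge (a point): Hinge line of the middle bin (front lower edge, 12 mm above the desk), mid-width; turns with the bin: y along the hinge, z up the front panel, x into the bin. Inside: x 4 to 98 mm, y -50 to +50 mm. Front panel 188 mm high, 4 mm thick; side walls 175 mm high in the front half, 124 mm behind; back wall 125 mm high; floor 4 mm. Open, its mouth faces up in front of the rack.
- bin_handle (a point): Middle of the middle bin's steel bar handle: a round bar 11 mm thick, 80 mm long, along y, 35 mm in front of the front panel and 178 mm up from the hinge (x = -35, z = 178 mm of bin_hinge). 29 mm clear between bar and panel.
- sanitizer: White bottle, 64 mm across, 160 mm high; not part of the job. Origin: centre of its underside.
- tape: Reel of white tape lying flat, 60 mm across, 25 mm high; not part of the job. Origin: centre of its underside.
- gauze: White box 85 x 60 x 35 mm; not part of the job. Origin: centre of its underside.
There are look-alikes about, which are no part of the job. Leave any green, pink or purple look-alike of the pack3 alone.

How it is judged:
By the outcome, as a careful person would: the job done as asked, in the order asked, and still so for the second after the job is handed in, with the robot touching nothing.
Of pack1, pack2, pack3, pack4 only 2 to 4 are there at a start; the rules pass over those that are not, and their reading is None.
At some moment in a run one of pry may be knocked a few centimetres aside while the robot is not near it.
Once in a run the grip may slacken for a moment while it holds something.
It also fails if it takes over 210 s, if anything falls off the work surface, if the arm or the gripper's body presses on something with over 40 N, if the wrist force passes 120 N, or if a joint passes its speed limit or range.

ROBOT

A 7-joint arm with a two-finger parallel gripper is mounted at the origin on the work surface. World frame = base frame: x ahead of the robot, y to its left, z up, the work surface at z = 0. Lengths are in m, angles in rad, forces in N, time in s.
With the tool pointing down it reaches from about 0.425 to 0.95 m from the base axis. Payload 4.7 kg.
Tool frame: the origin (TCP) lies between the finger pads; the fingertips stand 19 mm ahead of it and the grasp point (between the pads) is the TCP; y points along the fingers, z is the direction in which the jaws open and shut, and the axes are right-handed (so a half turn about y gives the same grasp; the last joint's range is limited). The gripper opens to 87 mm and grips with 3 to 60 N. Pads are 19 mm wide; open, the fingers measure 117 mm over their backs; the gripper's body (75 mm by 190 mm) begins 51 mm behind the grasp point.
Start: joints at [-1.285, 0.469, -0.049, 1.532, 0.024, 1.141, -0.082], TCP at [0.209, 0.642, 0.242] pointing down, gripper open.
Joint ranges: [-2.59, 2.59], [-0.33, 1.99], [-1.39, 1.29], [0.1, 2.45], [-1.04, 4.18], [0.21, 1.99], [-2.66, 2.66]. Speed limits (rad/s): [2.57, 2.57, 3.14, 3.14, 3.14, 3.14, 3.14].

INTERFACE

Orientations are given as a rotation vector (axis times angle).
In Python, from cell import r gives the robot as it stands. The module is installed in compiled form; this text tells all that it offers.
- The arm moves only by the tool apply_moves, never from a script. Its argument "commands" is one flat list of numbers, 5 for each row, row after row: the gripper command: -1 is shut, 1 is fully open, values between are in proportion, then the shift along the tool's x, y, z as a fraction of full scale, then the turn about the tool's y as a fraction of full scale. A call has 1 to 10 rows; each row shifts and turns the commanded pose from where the row before left it, along the tool's axes as they then stand; what a row does not reach is not made up. Full scale, the value 1, is 0.06 m for a shift and 0.1 rad for a turn. A row lasts 1/8 s, in which the tool goes at most 62.5 mm and 10.7 degrees, less where a joint would pass 70% of its speed; a pose out of reach is approached as far as the arm can. A call with a number of a shift or a turn outside -1 to 1 is refused whole. A call with a gripper value outside its range is refused whole. The fingers move at their own pace and stop on an object; "grip_force" is the grip in N (left out, the last holds). Time passes only in rows, so rows that do not move let the fingers close. It gives the time, the measured TCP pose, the force and the opening at its end, in the units of the state.
- r.sense(): the state, without advancing time (a new reading comes with each control period).
- r.camera(name): name is "side" or "top" or "wrist"; returns the picture (400x640x3 uint8, red, green, blue); there is no depth.
- r.camera_params(name): a dict with "mtx" (3x3 intrinsics, pixels), "origin" and "attitude" of the camera in the world. Camera axes: x right, y down, z forward; pixel columns grow to the right and rows downward; lengths in m; the calibration is good to about 2 mm. The wrist camera is an equidistant fisheye: a pixel r from the principal point sees the ray r / f radians off the axis. A picture is of the moment at which its call begins: read the wrist's pose just before it. camera_params takes no time and is no camera call; for the wrist camera it gives the pose at the moment of the call.
- r.hand_in(): hands the job in, once; it reports no verdict.
The state is a dict: "time": time; "joint_pos": joint angles; "qvel": joint speeds; "tau": joint torques, N m; "tcp_pos": TCP position; "tool_rot": TCP orientation; "wrist_force": force on the tool from outside, world axes, zero at the start; "ft_torque": the same for the moment, N m; "finger_gap": finger opening in m.
Only numpy, scipy, OpenCV 4.12 (cv2) and the standard library are available. Lean on these libraries where they do the work, as an engineer would, in place of code of your own. Each camera call takes 0.05 s, during which the arm holds its last target.

## Working session

There is one attempt and no reset: what is moved stays moved. The work goes in short steps, Python scripts to look and compute and a tool call to move; the robot and the scene stay as the last step left them, time stands still between calls to the robot, and variables do not carry over. Pictures are saved under pics/ and viewed, and the job is handed in when it is done.

Besides the shell and the picture viewer there is one more tool, called as name(argument=value, ...) on one line, values as JSON. apply_moves: Moves the arm, as the interface text tells. Shift numbers are shares of 0.06 m and turn numbers shares of 0.1 rad, none past 1 either way. Its arguments: {"type":"object","properties":{"commands":{"type":"array","items":{"type":"number","minimum":-1,"maximum":1}},"grip_force":{"type":"number"}},"required":["commands"]}

```bash
mkdir -p pics; ls; python3 - <<'E'
from cell import r
import cv2
s=r.sense();print({k:s[k] for k in('time','tcp_pos','tool_rot','finger_gap','wrist_force')})
for n in('side','top','wrist'):
    p=r.camera_params(n);print(n,p)
    cv2.imwrite(f'pics/{n}0.png',r.camera(n)[:,:,::-1])
E
```

```text
pics
{'time': 0.0, 'tcp_pos': array([0.20880845, 0.64129121, 0.2405051 ]), 'tool_rot': array([-1.55858402,  0.24729881, -0.24690714]), 'finger_gap': 0.08708636419359325, 'wrist_force': array([-0.71997132,  0.43349202, -0.25489751])}
side {'mtx': array([[417.84579761,   0.        , 319.59748182],
       [  0.        , 417.84579761, 198.97189338],
       [  0.        ,   0.        ,   1.        ]]), 'origin': array([ 0.05565723, -0.76336982,  1.00421986]), 'attitude': array([-2.28378179,  0.73451332, -0.28452719])}
top {'mtx': array([[505.60121083,   0.        , 317.94789618],
       [  0.        , 505.60121083, 199.17901057],
       [  0.        ,   0.        ,   1.        ]]), 'origin': array([ 0.29875415, -0.07836673,  1.65481162]), 'attitude': array([-2.16639804,  2.1094407 , -0.16863055])}
wrist {'mtx': array([[309.70691629,   0.        , 318.51355084],
       [  0.        , 309.70691629, 197.76459364],
       [  0.        ,   0.        ,   1.        ]]), 'origin': array([0.13520178, 0.66505292, 0.38363051]), 'attitude': array([2.34634719, 1.70615628, 0.24151117])}
```

View pics/side0.png

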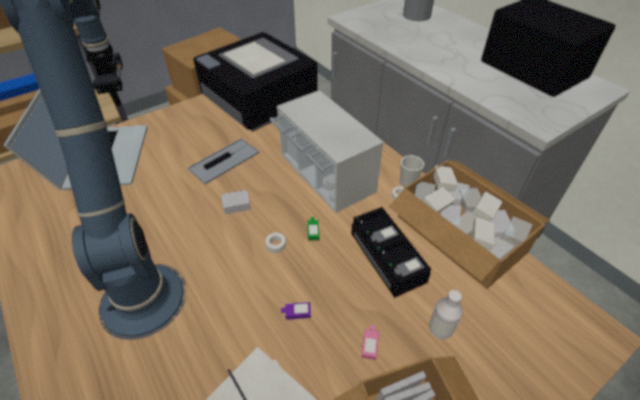

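View pics/top0.png

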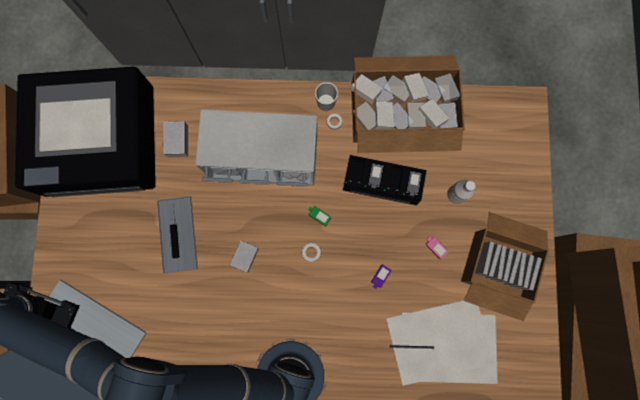

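View pics/wrist0.png

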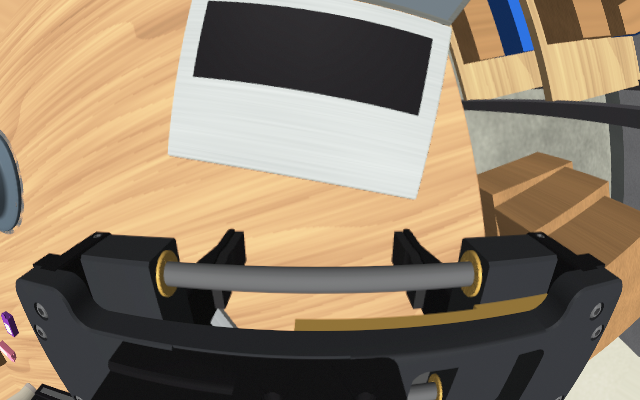

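```bash
cat > h.py <<'E'
import numpy as np,cv2
from scipy.spatial.transform import Rotation as R
from cell import r
def pose():
    s=r.sense(); return np.array(s['tcp_pos']),R.from_rotvec(s['tool_rot']).as_matrix(),s
def grab(n,name):
    p=r.camera_params(n); im=r.camera(n)[:,:,::-1].copy(); cv2.imwrite(f'pics/{name}.png',im)
    np.savez(f'pics/{name}.npz',mtx=p['mtx'],o=p['origin'],a=p['attitude'],n=n); return im
def ray(name,uv):
    d=np.load(f'pics/{name}.npz'); K=d['mtx']; x=(uv[0]-K[0,2])/K[0,0]; y=(uv[1]-K[1,2])/K[1,1]
    if str(d['n'])=='wrist':
        t=np.hypot(x,y); k=np.sin(t)/t if t>1e-9 else 1; v=np.array([x*k,y*k,np.cos(t)])
    else: v=np.array([x,y,1.])
    return d['o'],R.from_rotvec(d['a']).apply(v)
def onz(name,uv,z):
    o,v=ray(name,uv); return o+v*(z-o[2])/v[2]
def proj(name,P):
    d=np.load(f'pics/{name}.npz'); K=d['mtx']; c=R.from_rotvec(d['a']).inv().apply(np.array(P)-d['o'])
    if str(d['n'])=='wrist':
        n=np.hypot(c[0],c[1]); t=np.arctan2(n,c[2]); q=c[:2]/n*t
    else: q=c[:2]/c[2]
    return q*[K[0,0],K[1,1]]+K[:2,2]
def crop(name,out,x0,y0,x1,y1,s):
    im=cv2.imread(f'pics/{name}.png')[y0:y1,x0:x1]; cv2.imwrite(f'pics/{out}.png',cv2.resize(im,None,fx=s,fy=s,interpolation=cv2.INTER_CUBIC))
def rows(target,yaw=None):
    "shift still to go in tool axes, units of full scale"
    p,M,s=pose(); return M.T@(np.array(target)-p)/0.06
E
python3 - <<'E'
from h import *
for n in('side','top'):grab(n,n+'1')
crop('top1','top1c',150,100,440,290,2.7)
crop('top1','top1d',335,145,435,215,7)
p,M,s=pose();print(M.round(3))
E
```

```text
[[ 0.951 -0.     0.31 ]
 [-0.31  -0.001  0.951]
 [ 0.    -1.    -0.001]]
```

View pics/top1c.png

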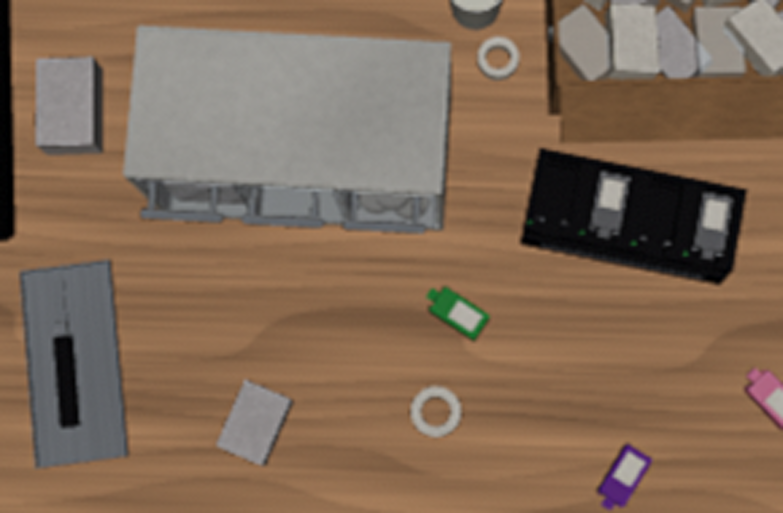

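View pics/top1d.png

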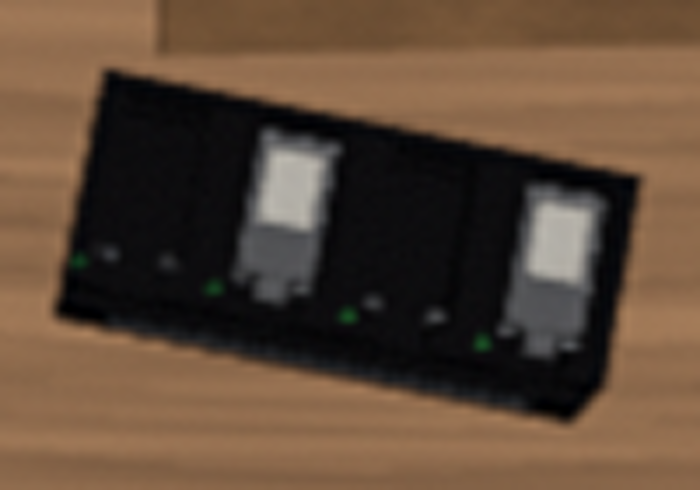

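```bash
python3 - <<'E'
from h import *
a=onz('top1',(350,155.3),.077);b=onz('top1',(426.1,170.4),.077);print(a,b,np.linalg.norm(a-b))
u=(a-b)/np.linalg.norm(a-b);yaw=np.arctan2(-u[0],u[1]);print('yaw',yaw)
ex=np.array([np.cos(yaw),np.sin(yaw),0]);c=(a+b)/2-ex*.052;print('charger',c)
for n,y in(('p1',-.093),('p3',.031)):
    P=c+u*y;print(n,P); print(proj('top1',[*P[:2],.076]),proj('side1',[*P[:2],.076]))
# pry
f=lambda u,v,z:onz('top1',(u/2.7+150,v/2.7+100),z)
h1=f(63,337,.018);h2=f(68,425,.018);print('pry',h1,h2,np.linalg.norm(h1-h2)); t=f(63,278,.011);print('tip',t,np.linalg.norm(t-h1))
t=[f(*q,.01) for q in((22,273),(110,262),(127,456),(37,466))];print('tray',np.mean(t,0),[np.linalg.norm(t[i]-t[(i+1)%4]) for i in range(4)])
# rack
q=[f(137,27,.215),f(451,44,.215),f(442,190,.215),f(124,176,.215)];print('rack',q,[np.linalg.norm(q[i]-q[(i+1)%4]) for i in range(4)])
E
```

```text
[ 0.69643436 -0.17176554  0.077     ] [ 0.65346687 -0.41526941  0.077     ] 0.24726573271502758
yaw -0.1746571299658593
charger [ 0.62374173 -0.28448141  0.077     ]
p1 [ 0.60758107 -0.37606653  0.077     ]
[413.79684317 184.26717654] [406.66494524 266.48811318]
p3 [ 0.62912862 -0.25395304  0.077     ]
[375.42769305 176.61510022] [382.19431816 233.65054369]
pry [0.46381854 0.39514859 0.018     ] [0.35876055 0.38162871 0.018     ] 0.1059243518992398
tip [0.53658874 0.40235365 0.011     ] 0.07346028721562481
tray [0.43331845 0.38199787 0.01      ] [np.float64(0.10759037128389837), np.float64(0.23653610425552737), np.float64(0.10748608361961122), np.float64(0.23474740276063782)]
rack [array([0.78783155, 0.28144261, 0.215     ]), array([ 0.77766643, -0.06403535,  0.215     ]), array([ 0.61378083, -0.05873379,  0.215     ]), array([0.62004121, 0.28487381, 0.215     ])] [np.float64(0.34562747399518023), np.float64(0.16397132318384303), np.float64(0.3436646303354248), np.float64(0.16782542181600402)]
```

```bash
python3 - <<'E'
from h import *
crop('side1','side1a',270,85,440,300,2.7)
crop('side1','side1b',180,130,270,220,6)
E
```

```text
(no output)
```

View pics/side1a.png

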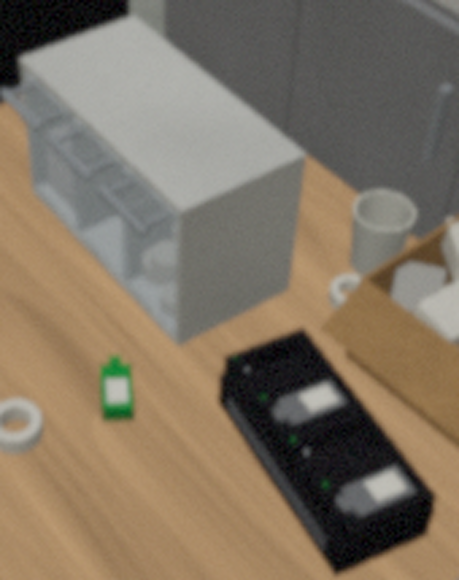

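View pics/side1b.png

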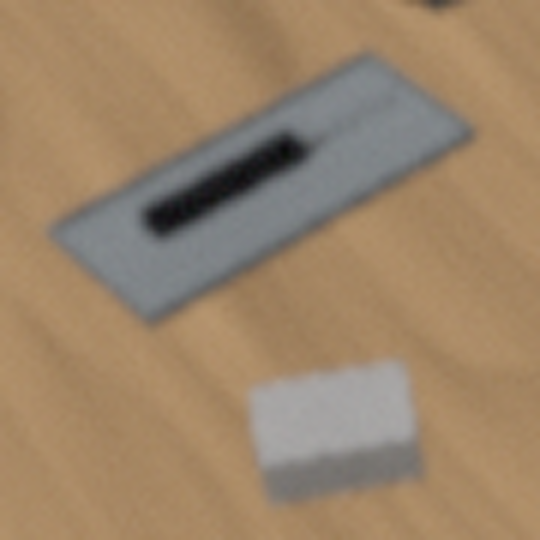

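```bash
python3 - <<'E'
from h import *
p,M,s=pose();q=r.camera_params('wrist');C=R.from_rotvec(q['attitude']).as_matrix()
print((M.T@C).round(3), M.T@(q['origin']-p))
print(rows([.436,.391,.16]))
E
```

```text
[[-0.001  0.96   0.28 ]
 [ 0.    -0.28   0.96 ]
 [ 1.     0.001  0.   ]] [-0.07736489 -0.14302713 -0.00051593]
[ 4.8917958   1.35375503 -2.79842758]
```

apply_moves(commands=[1, 0, 0, 0, -0.9, 1, 0, 0, 0, -0.9, 1, 0, 0, 0, -0.9, 1, 0, 0, 0, -0.9, 1, 0, 0, 0, -0.75])

```text
time: 0.88
tcp_pos: [0.209, 0.6417, 0.2414]
tool_rot: [-1.569, -0.096, 0.097]
wrist_force: [-0.3, -0.6, 0.6]
finger_gap: 0.0871
```

apply_moves(commands=[1, 0.62, 0, -0.65, 0, 1, 0.62, 0, -0.65, 0, 1, 0.62, 0, -0.65, 0, 1, 0.62, 0, -0.65, 0, 1, 0.62, 0, -0.65, 0, 1, 0.62, 0, -0.65, 0, 1, 0.62, 0, -0.65, 0, 1, 0, 0, 0, 0])

```text
time: 1.88
tcp_pos: [0.505, 0.3967, 0.2413]
tool_rot: [-1.572, -0.088, 0.085]
wrist_force: [0.1, -0.1, 0.9]
finger_gap: 0.0874
```

```bash
python3 - <<'E'
from h import *
grab('wrist','w2');p,M,s=pose();print(p,np.arctan2(M[1,0],M[0,0]),s['time'],s['joint_pos'])
E
```

```text
[0.50218166 0.39975232 0.2413199 ] 0.11504989292236908 1.925 [-0.70766746  0.41472671 -0.04219274  1.61725885  0.01978221  1.11032979
  0.9307621 ]
```

View pics/w2.png

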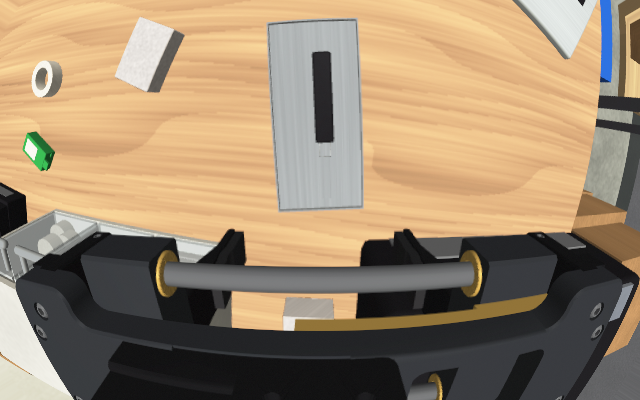

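```bash
python3 - <<'E'
from h import *
im=cv2.imread('pics/w2.png');g=im.max(2)
m=np.zeros_like(g);m[30:160,290:350]=(g[30:160,290:350]<80)*255
c=max(cv2.findContours(m,0,2)[0],key=cv2.contourArea);rc=cv2.minAreaRect(c);print(rc)
q=[onz('w2',k,.018) for k in cv2.boxPoints(rc)]
print(np.array(q).round(4),[np.linalg.norm(q[i]-q[(i+1)%4]).round(4) for i in range(4)])
pm=c[:,0,:].astype(float);P=np.array([onz('w2',k,.015)[:2] for k in pm])
rr=cv2.minAreaRect((P*1000).astype(np.float32));print(rr)
crop('w2','w2c',250,10,380,220,3.8)
# axis from corners
E
```

```text
((322.7075500488281, 96.77359008789062), (90.2191162109375, 17.939573287963867), 87.51044464111328)
[[0.3607 0.3718 0.018 ]
 [0.3574 0.3924 0.018 ]
 [0.4637 0.4092 0.018 ]
 [0.4671 0.3882 0.018 ]] [np.float64(0.0208), np.float64(0.1077), np.float64(0.0212), np.float64(0.1076)]
((412.1702880859375, 390.3756103515625), (108.49312591552734, 21.078346252441406), 8.766251564025879)
```

View pics/w2c.png

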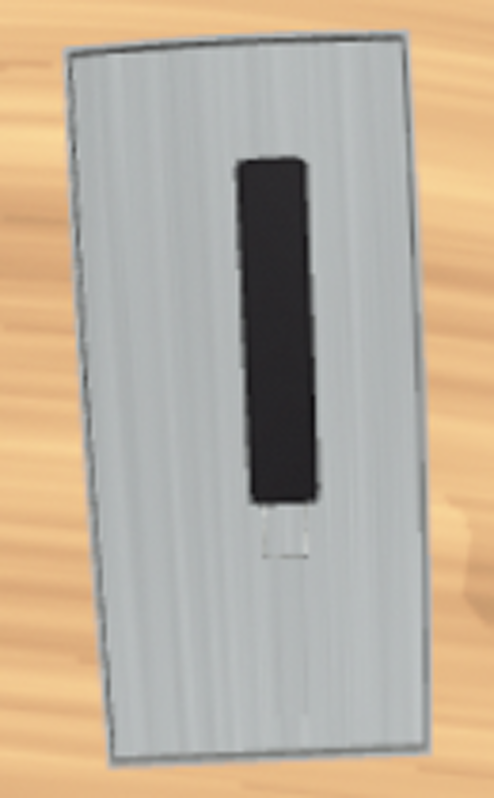

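```bash
python3 - <<'E'
from h import *
p,M,s=pose();a=.153
x=np.array([np.cos(a),np.sin(a),0]);z=np.array([-np.sin(a),np.cos(a),0])
d=np.array([.437,.394,.0245])-p;print(d@x/.06,-d[2]/.06,d@z/.06)
E
```

```text
-1.0882817713770934 3.613665017274429 0.07081350366541865
```

apply_moves(commands=[-0.08, 0, 0, 0, -0.38, -0.08, -0.55, 0.3, 0.035, 0, -0.08, -0.54, 0.4, 0.035, 0, -0.08, 0, 0.7, 0, 0, -0.08, 0, 0.7, 0, 0, -0.08, 0, 0.5, 0, 0, -0.08, 0, 0, 0, 0, -0.08, 0, 0, 0, 0])

```text
time: 2.92
tcp_pos: [0.4348, 0.3974, 0.0868]
tool_rot: [-1.565, -0.127, 0.125]
wrist_force: [0.0, -0.3, 0.4]
finger_gap: 0.0402
```

```bash
python3 - <<'E'
from h import *
p,M,s=pose();print(p,np.arctan2(M[1,0],M[0,0]),rows([.437,.394,.0245]));grab('wrist','w3')
E
```

```text
[0.43480109 0.39742232 0.08677486] 0.16035696854973402 [ 0.02570223  1.03784497 -0.06387307]
```

View pics/w3.png

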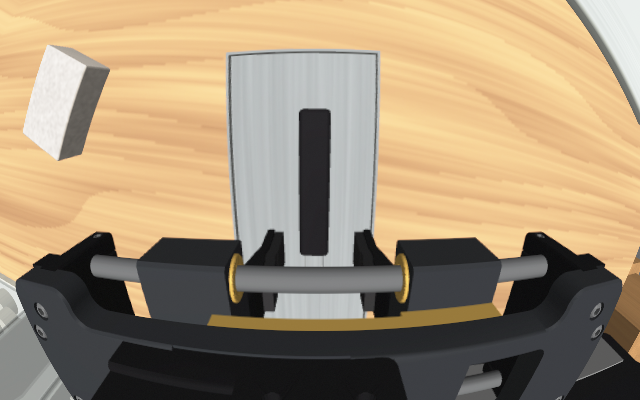

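apply_moves(commands=[-0.08, 0.02, 0.5, -0.04, 0, -0.08, 0, 0.45, 0, 0, -0.08, 0, 0.08, 0, 0, -0.08, 0, 0, 0, 0], grip_force=25)

```text
time: 3.48
tcp_pos: [0.4371, 0.3945, 0.0249]
tool_rot: [-1.566, -0.126, 0.123]
wrist_force: [-0.1, 0.1, 0.1]
finger_gap: 0.0401
```

apply_moves(commands=[-1, 0, 0, 0, 0, -1, 0, 0, 0, 0, -1, 0, 0, 0, 0, -1, 0, 0, 0, 0, -1, 0, 0, 0, 0])

```text
time: 4.1
tcp_pos: [0.4369, 0.3941, 0.0245]
tool_rot: [-1.566, -0.125, 0.124]
wrist_force: [-0.6, -0.2, 6.5]
finger_gap: 0.0215
```

apply_moves(commands=[-1, 0, -0.4, 0, 0, -1, 0, -0.8, 0, 0, -1, 0, -0.8, 0, 0, -1, 0, -0.5, 0, 0, -1, 0, 0, 0, 0, -1, 0, 0, 0, 0])

```text
time: 4.85
tcp_pos: [0.4358, 0.3929, 0.1723]
tool_rot: [-1.569, -0.123, 0.126]
wrist_force: [-0.6, -0.2, -1.6]
finger_gap: 0.022
```

```bash
python3 - <<'E'
from h import *
p,M,s=pose();print(p,np.arctan2(M[1,0],M[0,0]));grab('wrist','w4');grab('side','s4');crop('s4','s4c',150,80,300,220,4.5)
E
```

```text
[0.43582731 0.39292803 0.17225405] 0.15823659229050924
```

View pics/w4.png

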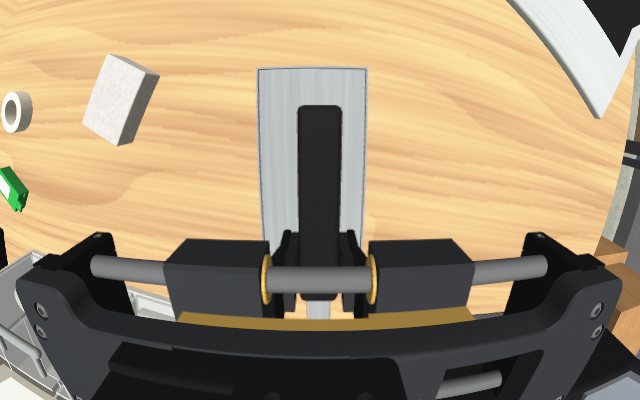

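View pics/s4c.png

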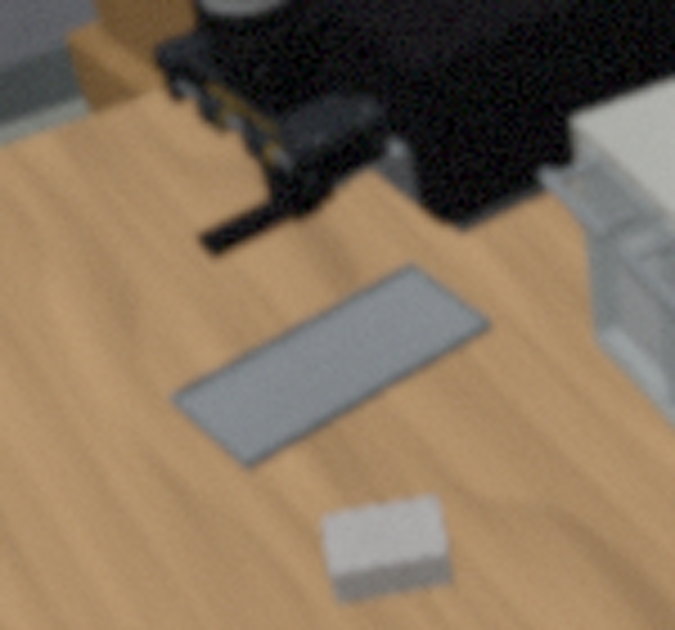

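apply_moves(commands=[-1, 0, -0.33, 0, 0.83, -1, 0, -0.33, 0, 0.83, -1, 0, -0.33, 0, 0.83, -1, 0, -0.33, 0, 0.84])

```text
time: 5.45
tcp_pos: [0.436, 0.3933, 0.2518]
tool_rot: [-1.569, 0.141, -0.138]
wrist_force: [-0.5, -0.6, -1.2]
finger_gap: 0.0219
```

apply_moves(commands=[-1, 0.16, 0, -0.9, 0, -1, 0.16, 0, -0.9, 0, -1, 0.16, 0, -0.9, 0, -1, 0.16, 0, -0.9, 0, -1, 0.16, 0, -0.9, 0, -1, 0.16, 0, -0.9, 0, -1, 0.16, 0, -0.9, 0, -1, 0.16, 0, -0.9, 0, -1, 0.16, 0, -0.9, 0, -1, 0.16, 0, -0.9, 0])

```text
time: 6.7
tcp_pos: [0.4364, -0.1562, 0.2519]
tool_rot: [-1.566, 0.138, -0.136]
wrist_force: [0.2, 1.0, -0.6]
finger_gap: 0.0218
```

```bash
python3 - <<'E'
from h import *
p,M,s=pose();print(p,np.arctan2(M[1,0],M[0,0]),rows([.722,-.302,.25]))
E
```

```text
[ 0.43644398 -0.15620499  0.25186573] -0.1744730078910084 [ 5.10886824  0.02179379 -1.56686814]
```

apply_moves(commands=[-1, 0.8, 0, -0.24, 0, -1, 0.8, 0, -0.24, 0, -1, 0.8, 0, -0.24, 0, -1, 0.8, 0, -0.24, 0, -1, 0.8, 0, -0.24, 0, -1, 0.8, 0, -0.24, 0, -1, 0.15, 0, -0.05, 0, -1, 0, 0, 0, 0])

```text
time: 7.7
tcp_pos: [0.7134, -0.2944, 0.2507]
tool_rot: [-1.566, 0.14, -0.135]
wrist_force: [-0.1, -0.4, 0.1]
finger_gap: 0.0218
```

```bash
python3 - <<'E'
from h import *
p,M,s=pose();print(p,np.arctan2(M[1,0],M[0,0]));grab('wrist','w5')
E
```

```text
[ 0.71339961 -0.29438336  0.2507063 ] -0.1751866960708467
```

View pics/w5.png

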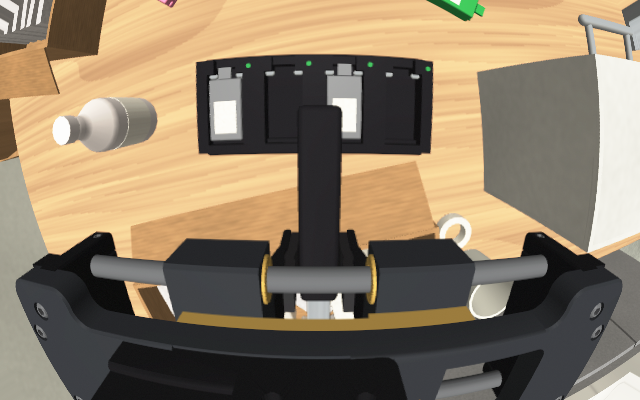

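```bash
python3 - <<'E'
from h import *
crop('w5','w5c',190,45,440,165,3.2)
E
```

```text
(no output)
```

View pics/w5c.png

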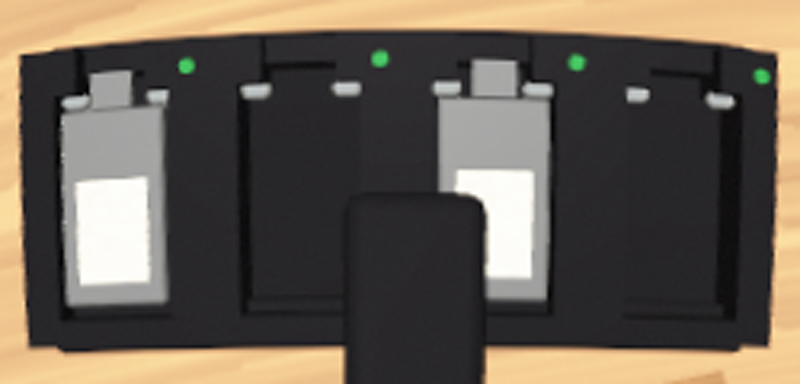

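```bash
python3 - <<'E'
from h import *
f=lambda u,v,z=.076:onz('w5',((u+.5)/3.2-.5+190,(v+.5)/3.2-.5+45),z)[:2]
a=-.175;X=np.array([np.cos(a),np.sin(a)]);Y=np.array([-X[1],X[0]])
c=np.array([.6237,-.2845])
pts={'p1lip':[(90,73),(131,71)],'p1front':[(62,110),(165,107)],'p1rear':[(63,305),(167,303)],
'p3lip':[(472,60),(518,60)],'p3front':[(438,98),(552,97)],'p3rear':[(547,300)],'deckrear':[(30,345),(768,345)],'deckfront':[(20,56),(777,55)]}
for k,v in pts.items():
    for q in v:
        P=f(*q,.077 if 'deck' in k else .076);d=P-c;print(k,P.round(4),'charger mm',(d@X*1000).round(1),(d@Y*1000).round(1))
E
```

```text
p1lip [ 0.5703 -0.3762] charger mm -36.6 -99.6
p1lip [ 0.5733 -0.3624] charger mm -36.1 -85.5
p1front [ 0.5801 -0.388 ] charger mm -24.9 -109.5
p1front [ 0.5879 -0.3533] charger mm -23.2 -74.0
p1rear [ 0.6442 -0.401 ] charger mm 40.5 -111.1
p1rear [ 0.6512 -0.3652] charger mm 41.2 -74.7
p3lip [ 0.5922 -0.2543] charger mm -36.3 24.2
p3lip [ 0.5944 -0.2399] charger mm -36.6 38.8
p3front [ 0.6027 -0.2671] charger mm -23.7 13.5
p3front [ 0.6079 -0.2313] charger mm -24.9 49.7
p3rear [ 0.6725 -0.2435] charger mm 41.0 48.9
deckrear [ 0.6548 -0.4157] charger mm 53.5 -123.7
deckrear [ 0.6983 -0.1708] charger mm 53.6 124.9
deckfront [ 0.558  -0.3991] charger mm -44.8 -124.3
deckfront [ 0.6019 -0.1536] charger mm -44.2 125.1
```

```bash
python3 - <<'E'
from h import *
p,M,s=pose()
for q in((345,197),(415,193),(485,197)):
    P=onz('w5',((q[0]+.5)/3.2-.5+190,(q[1]+.5)/3.2-.5+45),p[2]-.0065);print((M.T@(P-p)*1000).round(1))
for k in('joint_pos',):print(s[k].round(2))
E
```

```text
[-78.8   6.7 -10.7]
[-79.4   6.7  -0.3]
[-78.8   6.7  10.1]
[ 0.1   0.65  0.43  1.26 -0.26  1.28  1.92]
```

```bash
python3 - <<'E'
from h import *
print(rows([.4487,-.3476,.11]))
E
```

```text
[-4.17620265  2.37145608 -1.64699128]
```

apply_moves(commands=[-1, -0.83, 0, -0.33, 0, -1, -0.83, 0, -0.33, 0, -1, -0.83, 0, -0.33, 0, -1, -0.83, 0, -0.33, 0, -1, -0.85, 0, -0.33, 0, -1, 0, 0.8, 0, 0, -1, 0, 0.8, 0, 0, -1, 0, 0.77, 0, 0, -1, 0, 0, 0, 0, -1, 0, 0, 0, 0])

```text
time: 9.0
tcp_pos: [0.451, -0.3488, 0.1127]
tool_rot: [-1.567, 0.135, -0.139]
wrist_force: [0.1, 0.7, -0.4]
finger_gap: 0.0215
```

```bash
python3 - <<'E'
from h import *
p,M,s=pose();print(p,np.arctan2(M[1,0],M[0,0]),rows([.4487,-.3476,.11]),s['wrist_force']);grab('wrist','w6');grab('side','s6');crop('s6','s6c',320,200,450,310,5)
E
```

```text
[ 0.45096758 -0.34879307  0.11267997] -0.17482081904365843 [-0.04079218  0.04455007  0.0130409 ] [ 0.10748815  0.73942135 -0.42788239]
```

View pics/s6c.png

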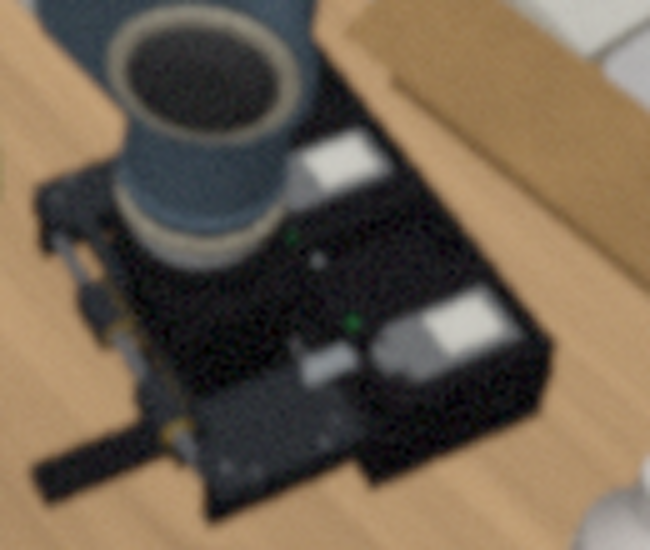

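View pics/w6.png

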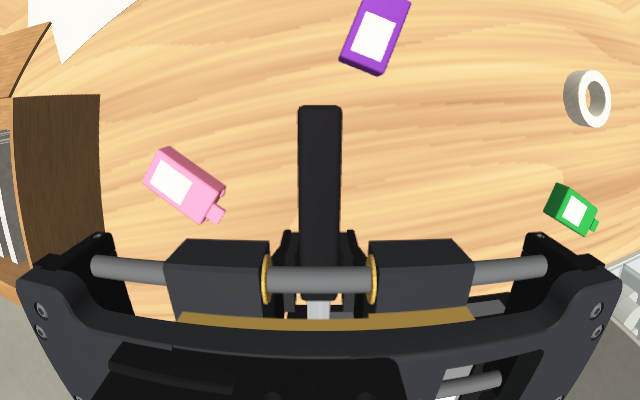

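```bash
python3 - <<'E'
from h import *
print(rows([.4689,-.3511,.088]))
E
```

```text
[0.2879284  0.42086579 0.02014203]
```

apply_moves(commands=[-1, 0.29, 0.1, 0.02, 0, -1, 0, 0.32, 0, 0, -1, 0, 0, 0, 0, -1, 0, 0, 0, 0])

```text
time: 9.6
tcp_pos: [0.4673, -0.3503, 0.0849]
tool_rot: [-1.566, 0.139, -0.137]
wrist_force: [0.4, 0.5, -0.9]
finger_gap: 0.0219
```

```bash
python3 - <<'E'
from h import *
p,M,s=pose();print(p,rows([.4689,-.3511,.0823]),s['wrist_force']);grab('side','s7');crop('s7','s7c',370,245,420,290,12)
E
```

```text
[ 0.46725885 -0.35028363  0.08494287] [ 0.02936482  0.04400629 -0.00864018] [ 0.41146843  0.48869722 -0.92292011]
```

View pics/s7c.png

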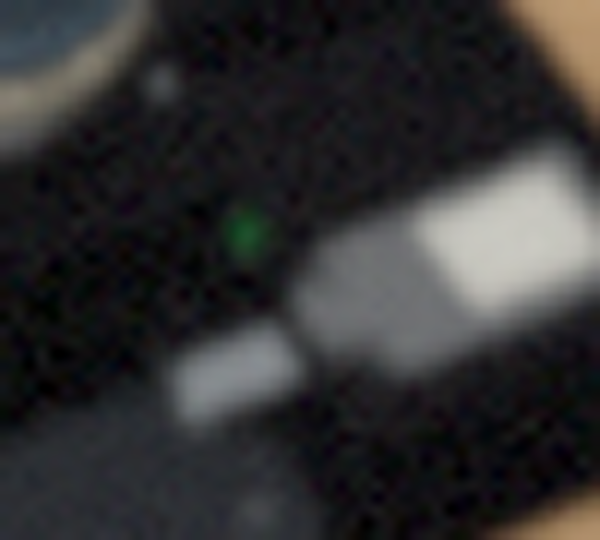

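```bash
python3 - <<'E'
from h import *
p,M,s=pose();X=M[:,0]
tip=p+X*.101+np.array([0,0,-.0127]);f=lambda P:((proj('s7',P)-[370,245])*12).round(0)
Z=M[:,2]
print('tip',f(tip+Z*.006),f(tip-Z*.006),'lip',f([.5703,-.3762,.076]),f([.5733,-.3624,.076]),'body',f([.5801,-.388,.076]),f([.5879,-.3533,.076]))
E
```

```text
tip [262. 312.] [291. 354.] lip [315. 342.] [283. 292.] body [386. 357.] [304. 232.]
```

apply_moves(commands=[-1, 0, 0.03, 0, 0, -1, 0, 0, 0, 0])

```text
time: 9.9
tcp_pos: [0.4678, -0.3503, 0.0838]
tool_rot: [-1.566, 0.137, -0.138]
wrist_force: [-0.1, -0.5, -0.1]
finger_gap: 0.0214
```

apply_moves(commands=[-1, 0, 0.03, 0, 0, -1, 0, 0, 0, 0])

```text
time: 10.15
tcp_pos: [0.4679, -0.3503, 0.082]
tool_rot: [-1.567, 0.137, -0.138]
wrist_force: [-0.2, 0.1, -0.2]
finger_gap: 0.0217
```

apply_moves(commands=[-1, 0, 0.03, 0, 0, -1, 0, 0, 0, 0])

```text
time: 10.4
tcp_pos: [0.4679, -0.3506, 0.0802]
tool_rot: [-1.567, 0.137, -0.138]
wrist_force: [-1.1, -0.5, 1.0]
finger_gap: 0.0219
```

apply_moves(commands=[-1, 0, 0.02, 0, 0, -1, 0, 0, 0, 0])

```text
time: 10.65
tcp_pos: [0.4679, -0.3505, 0.0789]
tool_rot: [-1.567, 0.137, -0.138]
wrist_force: [-0.4, -1.9, 2.4]
finger_gap: 0.0219
```

apply_moves(commands=[-1, 0, -0.035, 0, 0, -1, 0.06, 0, 0, 0, -1, 0, 0, 0, 0])

```text
time: 11.02
tcp_pos: [0.4718, -0.3505, 0.0808]
tool_rot: [-1.566, 0.137, -0.136]
wrist_force: [-0.3, -0.1, -0.9]
finger_gap: 0.0217
```

apply_moves(commands=[-1, 0.07, 0, 0, 0, -1, 0, 0, 0, 0])

```text
time: 11.28
tcp_pos: [0.476, -0.3515, 0.0809]
tool_rot: [-1.566, 0.137, -0.137]
wrist_force: [0.7, 0.1, -1.1]
finger_gap: 0.0217
```

```bash
python3 - <<'E'
from h import *
grab('side','s8');crop('s8','s8c',370,245,420,290,12)
E
```

```text
(no output)
```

View pics/s8c.png

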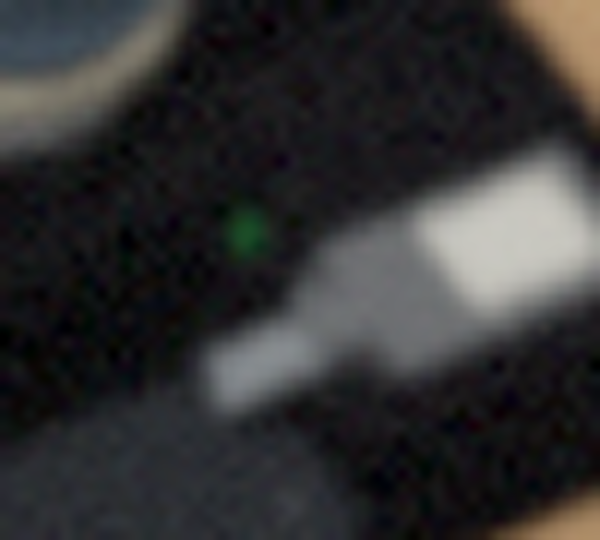

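apply_moves(commands=[-1, 0.05, 0, 0, 0, -1, 0, 0, 0, 0])

```text
time: 11.58
tcp_pos: [0.4788, -0.3521, 0.081]
tool_rot: [-1.566, 0.137, -0.137]
wrist_force: [-0.5, -1.4, -0.6]
finger_gap: 0.0215
```

apply_moves(commands=[-1, 0.04, 0, 0, 0, -1, 0, 0, 0, 0])

```text
time: 11.82
tcp_pos: [0.4811, -0.3526, 0.081]
tool_rot: [-1.566, 0.137, -0.137]
wrist_force: [0.3, 0.2, 0.1]
finger_gap: 0.0219
```

apply_moves(commands=[-1, 0.03, 0, 0, 0, -1, 0, 0, 0, 0])

```text
time: 12.08
tcp_pos: [0.4828, -0.3529, 0.081]
tool_rot: [-1.566, 0.137, -0.137]
wrist_force: [0.3, 0.2, -0.6]
finger_gap: 0.0217
```

apply_moves(commands=[-1, 0.03, 0, 0, 0, -1, 0, 0, 0, 0])

```text
time: 12.32
tcp_pos: [0.4846, -0.3531, 0.081]
tool_rot: [-1.566, 0.137, -0.137]
wrist_force: [0.1, 0.3, -0.2]
finger_gap: 0.0221
```

apply_moves(commands=[-1, 0.03, 0, 0, 0, -1, 0, 0, 0, 0])

```text
time: 12.58
tcp_pos: [0.4856, -0.3534, 0.0808]
tool_rot: [-1.566, 0.138, -0.136]
wrist_force: [-1.4, 0.2, -0.6]
finger_gap: 0.0218
```

apply_moves(commands=[-1, 0.03, 0, 0, 0, -1, 0, 0, 0, 0])

```text
time: 12.82
tcp_pos: [0.4858, -0.3534, 0.0804]
tool_rot: [-1.565, 0.141, -0.134]
wrist_force: [-4.9, 2.3, 1.2]
finger_gap: 0.0216
```

apply_moves(commands=[-1, -0.07, 0, 0, 0, -1, 0, 0.06, 0, 0, -1, 0, 0.06, 0, 0, -1, 0, 0, 0, 0])

```text
time: 13.32
tcp_pos: [0.4843, -0.3534, 0.0738]
tool_rot: [-1.567, 0.137, -0.138]
wrist_force: [0.2, -0.4, 0.6]
finger_gap: 0.0216
```

apply_moves(commands=[-1, 0.01, 0.06, 0, 0, -1, 0.01, 0.06, 0, 0, -1, 0, 0, 0, 0])

```text
time: 13.7
tcp_pos: [0.4851, -0.3534, 0.0663]
tool_rot: [-1.567, 0.137, -0.137]
wrist_force: [-0.7, -1.2, 1.8]
finger_gap: 0.0217
```

```bash
python3 - <<'E'
from h import *
p,M,s=pose();print(p,s['wrist_force'],s['ft_torque'])
grab('side','s9');crop('s9','s9c',320,200,450,310,6)
E
```

```text
[ 0.48513129 -0.35344835  0.06634148] [-0.68301083 -1.23880478  1.83826294] [-0.12130615 -0.11196202 -0.05493203]
```

View pics/s9c.png

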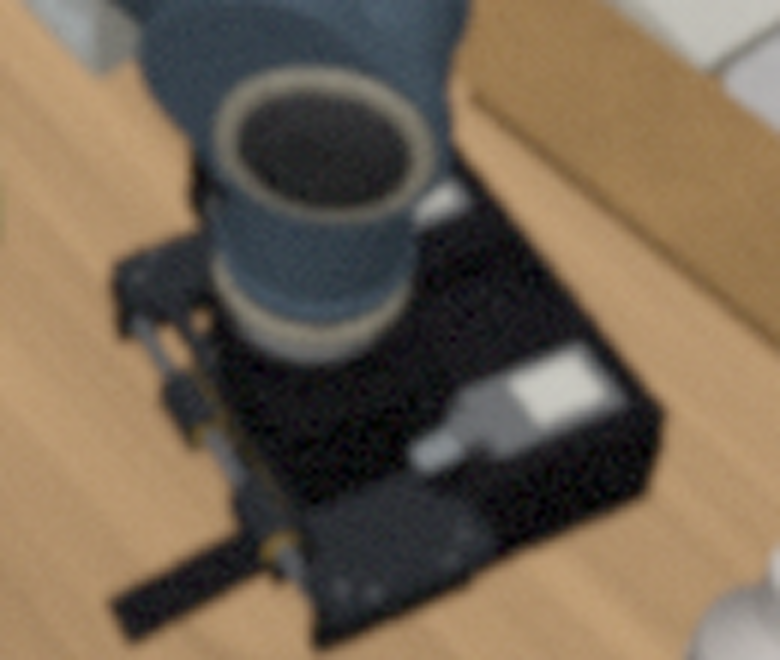

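apply_moves(commands=[-1, 0.02, 0.06, 0, 0, -1, 0.02, 0.06, 0, 0, -1, 0, 0, 0, 0])

```text
time: 14.12
tcp_pos: [0.4868, -0.3537, 0.0589]
tool_rot: [-1.566, 0.138, -0.137]
wrist_force: [-3.6, -0.5, 1.1]
finger_gap: 0.022
```

apply_moves(commands=[-1, 0.02, 0.06, 0, 0, -1, 0, 0, 0, 0])

```text
time: 14.38
tcp_pos: [0.488, -0.3538, 0.0553]
tool_rot: [-1.566, 0.138, -0.136]
wrist_force: [-4.4, -0.9, 2.2]
finger_gap: 0.0217
```

apply_moves(commands=[-1, 0.02, 0.06, 0, 0, -1, 0, 0, 0, 0])

```text
time: 14.62
tcp_pos: [0.4893, -0.354, 0.0517]
tool_rot: [-1.566, 0.138, -0.137]
wrist_force: [-3.7, -0.4, 1.4]
finger_gap: 0.0217
```

```bash
python3 - <<'E'
from h import *
grab('side','s10');crop('s10','s10c',320,200,450,310,6);grab('wrist','w10')
E
```

```text
(no output)
```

View pics/s10c.png

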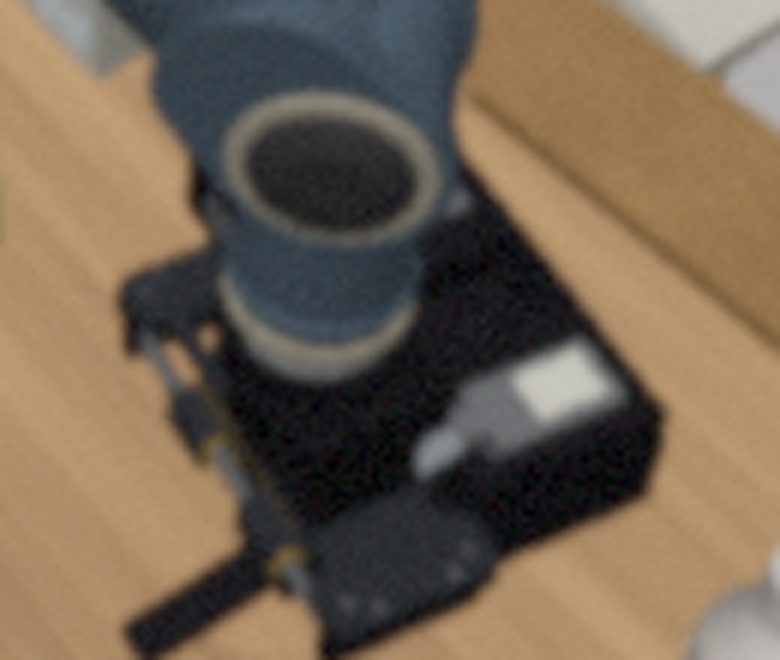

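View pics/w10.png

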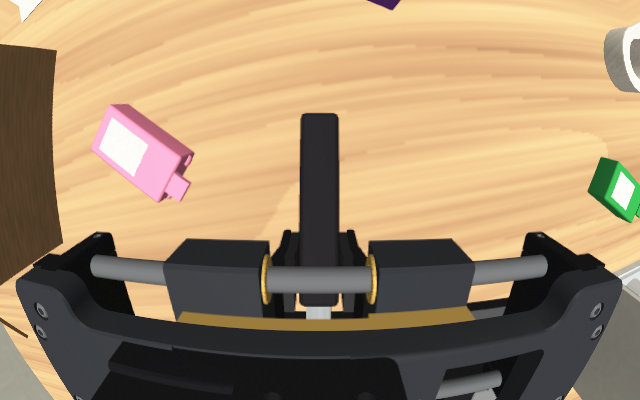

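```bash
cat >> h.py <<'E'
def pitch(name,row,g=79):
    p,M,s=pose();b=None
    for t in np.linspace(-.6,.7,261):
        c,n=np.cos(t),np.sin(t);P=p+M@np.array([(-g*c-7.5*n)/1000,(14-(-g*n+7.5*c))/1000,0])
        e=abs(proj(name,P)[1]-row)
        if b is None or e<b[0]: b=(e,t)
    return b
E
python3 - <<'E'
from h import *
im=cv2.imread('pics/w10.png').max(2);print(im[100:125,320]);print([pitch('w10',q) for q in(112.5,113.5,114.5)])
im=cv2.imread('pics/w6.png').max(2);print(im[98:112,320])
E
```

```text
[232 233 235 237 239 239 237 235 232 231 231 232 208  78  37  42  44  45
  45  45  44  45  44  45  46]
[(np.float64(0.015893024825416546), np.float64(-0.18500000000000005)), (np.float64(0.060122821232710066), np.float64(0.4149999999999999)), (np.float64(0.004471511036072684), np.float64(0.43999999999999984))]
[242 242 242 241 240 239 228  79  36  38  40  41  41  43]
```

apply_moves(commands=[-1, 0.01, 0.02, 0, 0, -1, 0, 0, 0, 0])

```text
time: 14.98
tcp_pos: [0.4898, -0.3541, 0.0507]
tool_rot: [-1.566, 0.138, -0.136]
wrist_force: [-3.9, 0.9, 0.1]
finger_gap: 0.0221
```

```bash
python3 - <<'E'
from h import *
grab('side','s11')
a=[cv2.resize(cv2.imread(f'pics/{n}.png')[248:290,378:430],None,fx=7.5,fy=7.5,interpolation=cv2.INTER_CUBIC) for n in('s1' if 0 else 's8','s11')]
cv2.imwrite('pics/cmp.png',np.hstack(a))
for n in('side1','s8','s10','s11'):
    im=cv2.imread(f'pics/{n}.png').astype(float)[250:290,395:430].min(2);m=im>150;v,u=np.nonzero(m);w=im[m];print(n,(u*w).sum()/w.sum()+395,(v*w).sum()/w.sum()+250,m.sum())
E
```

```text
side1 412.2186280679673 264.5441157960982 92
s8 412.2837206834341 264.49421627931656 105
s10 412.7530001043515 263.65788375247837 107
s11 412.78886766422585 263.66873607131487 105
```

View pics/cmp.png

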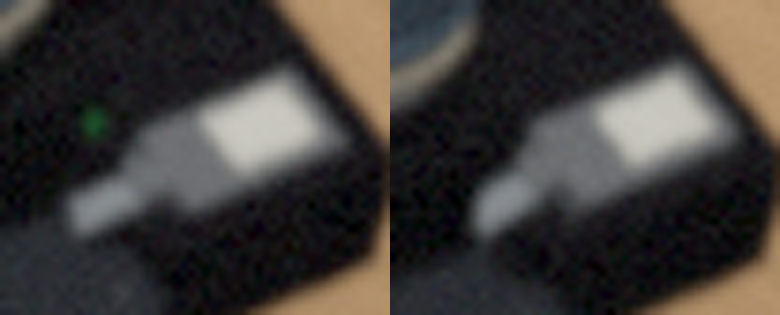

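```bash
python3 - <<'E'
from h import *
P=np.array([.619,-.379,.076]);X=np.array([.985,-.174,0])
print(proj('s11',P),proj('s11',P+[0,0,.0045])-proj('s11',P),proj('s11',P+X*.001)-proj('s11',P))
E
```

```text
[410.57286532 265.14015354] [ 0.25500143 -0.97568747] [ 0.315253   -0.13600882]
```

apply_moves(commands=[-1, -0.02, 0.02, 0, 0, -1, 0, 0.02, 0, 0, -1, 0, 0, 0, 0], grip_force=60)

```text
time: 15.4
tcp_pos: [0.4898, -0.3542, 0.0504]
tool_rot: [-1.566, 0.136, -0.139]
wrist_force: [-5.9, 1.4, 11.5]
finger_gap: 0.0214
```

apply_moves(commands=[-1, 0, -0.05, 0, 0, -1, 0, 0, 0, 0])

```text
time: 15.65
tcp_pos: [0.4902, -0.3538, 0.0516]
tool_rot: [-1.567, 0.135, -0.138]
wrist_force: [-1.3, -1.3, -1.0]
finger_gap: 0.0213
```

apply_moves(commands=[-1, 0, -0.05, 0, 0, -1, 0, 0, 0, 0])

```text
time: 15.9
tcp_pos: [0.4901, -0.3537, 0.0547]
tool_rot: [-1.566, 0.135, -0.137]
wrist_force: [0.4, -0.2, -1.5]
finger_gap: 0.0209
```

```bash
cat >> h.py <<'E'
def label(n,x0=395,y0=250,x1=430,y1=290):
    im=cv2.imread(f'pics/{n}.png').astype(float)[y0:y1,x0:x1].min(2);m=im>150;v,u=np.nonzero(m);w=im[m];return ((u*w).sum()/w.sum()+x0).round(2),((v*w).sum()/w.sum()+y0).round(2)
E
python3 - <<'E'
from h import *
grab('side','s12');print(label('s12'))
E
```

```text
(np.float64(413.2), np.float64(263.7))
```

apply_moves(commands=[-1, 0, -0.06, 0, 0, -1, 0, 0, 0, 0])

```text
time: 16.2
tcp_pos: [0.4895, -0.3541, 0.0586]
tool_rot: [-1.567, 0.136, -0.138]
wrist_force: [-0.4, -0.4, -1.4]
finger_gap: 0.0215
```

apply_moves(commands=[-1, -0.2, 0, 0, 0, -1, -0.3, 0, 0, 0, -1, -0.3, 0, 0, 0, -1, 0, 0, 0, 0])

```text
time: 16.7
tcp_pos: [0.4397, -0.3456, 0.0582]
tool_rot: [-1.566, 0.14, -0.138]
wrist_force: [0.5, 0.3, -1.4]
finger_gap: 0.0213
```

```bash
python3 - <<'E'
from h import *
grab('side','s13');print(label('s13'))
crop('s13','s13c',330,200,450,300,6.5)
E
```

```text
(np.float64(412.92), np.float64(263.73))
```

View pics/s13c.png

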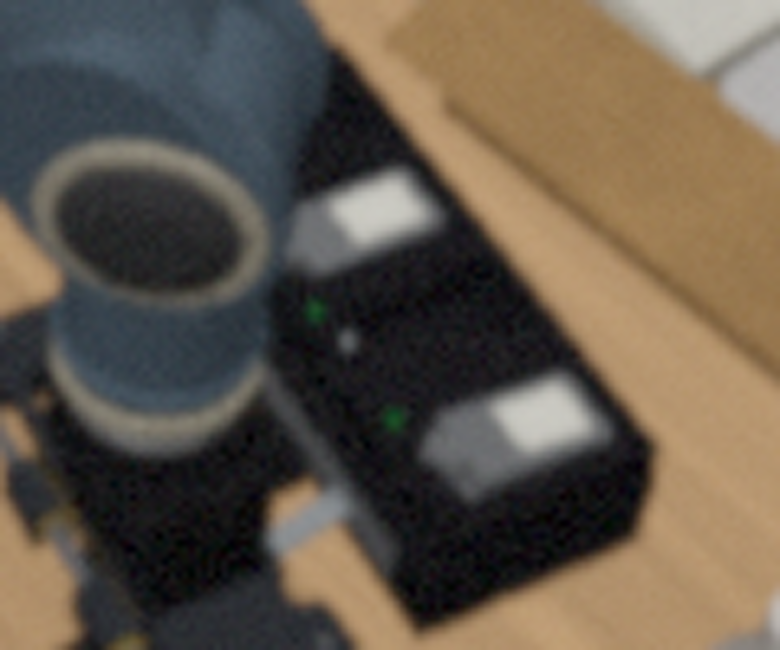

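```bash
python3 - <<'E'
from h import *
for n,q in(('pink',(436,247)),('purple',(382,276)),('green',(319,215)),('tape',(311,252)),('gauze',(244,256))):print(n,onz('top1',q,.02))
print(rows([.425,-.343,.034]))
E
```

```text
pink [ 0.41441173 -0.45754733  0.02      ]
purple [ 0.31725931 -0.28397776  0.02      ]
green [ 0.5083426  -0.07747224  0.02      ]
tape [ 0.38761556 -0.05486774  0.02      ]
gauze [0.36906999 0.16018053 0.02      ]
[-0.27475491  0.40606069 -0.00232944]
```

apply_moves(commands=[-1, 0, 0, 0, 0, -1, 0, 0.1, 0, 0, -1, 0, 0.1, 0, 0, -1, 0, 0.1, 0, 0, -1, 0, 0, 0, 0], grip_force=8)

```text
time: 17.38
tcp_pos: [0.4415, -0.3455, 0.0395]
tool_rot: [-1.566, 0.138, -0.136]
wrist_force: [0.2, 0.6, -1.1]
finger_gap: 0.0218
```

apply_moves(commands=[-1, 0, 0.1, 0, 0, -1, 0, 0.1, 0, 0, -1, 0, 0, 0, 0])

```text
time: 17.75
tcp_pos: [0.4413, -0.3454, 0.0275]
tool_rot: [-1.566, 0.138, -0.136]
wrist_force: [-0.6, 0.1, -1.1]
finger_gap: 0.0217
```

```bash
python3 - <<'E'
from h import *
grab('wrist','w14');im=cv2.imread('pics/w14.png').max(2);print(im[98:125,320])
E
```

```text
[247 246 246 246 245 246 242 202  52  37  40  43  47  48  49  49  49  49
  48  48  48  48  48  48  48  48  48]
```

View pics/w14.png

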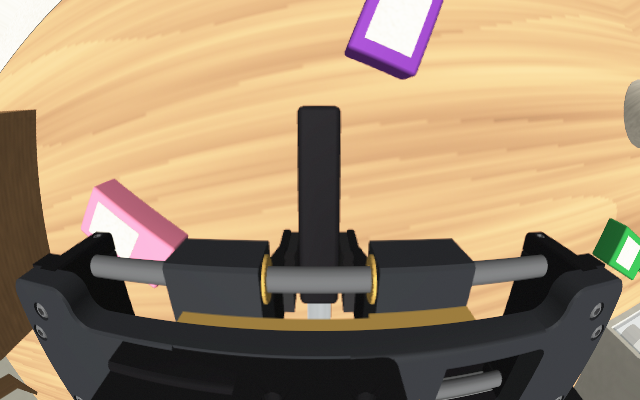

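apply_moves(commands=[-1, 0, 0.05, 0, 0, -1, 0, 0.04, 0, 0, -1, 0, 0, 0, 0])

```text
time: 18.18
tcp_pos: [0.4419, -0.3457, 0.0227]
tool_rot: [-1.566, 0.137, -0.137]
wrist_force: [0.6, -0.3, -1.0]
finger_gap: 0.0219
```

apply_moves(commands=[-0.35, 0, 0, 0, 0, -0.35, 0, 0, 0, 0, -0.35, 0, 0, 0, 0, -1, 0, 0, 0, 0, -1, 0, 0, 0, 0, -1, 0, 0, 0, 0, -1, 0, 0, 0, 0], grip_force=25)

```text
time: 19.05
tcp_pos: [0.4418, -0.3457, 0.0228]
tool_rot: [-1.566, 0.137, -0.137]
wrist_force: [0.6, -0.3, 0.9]
finger_gap: 0.0215
```

```bash
python3 - <<'E'
from h import *
p,M,s=pose();print(p,s['finger_gap'],s['wrist_force']);grab('wrist','w15');im=cv2.imread('pics/w15.png').max(2);print(im[98:112,320]);
for row in (104,104.5,105): 
    P=onz('w15',(319.5,row),.015);print(M.T@(P-p))
E
```

```text
[ 0.44180579 -0.34565363  0.02281357] 0.021486599729500216 [ 0.56431    -0.25448632  0.9256563 ]
[247 246 246 246 246 246 246 243 101  46  37  40  40  42]
[-8.02636635e-02  7.81952235e-03  1.14092025e-05]
[-8.00200562e-02  7.81950432e-03  1.17628807e-05]
[-7.97764626e-02  7.81948629e-03  1.21173663e-05]
```

```bash
python3 - <<'E'
from h import *
print(rows([.4695,-.2252,.11]),rows([.4895,-.2287,.088]))
E
```

```text
[ 0.10521651 -1.45309684  2.05692091] [ 0.44364667 -1.08645921  2.05737976]
```

apply_moves(commands=[-1, 0, -0.7, 0, 0, -1, 0, -0.75, 0, 0, -1, 0.05, 0, 0.7, 0, -1, 0.05, 0, 0.7, 0, -1, 0, 0, 0.66, 0, -1, 0.2, 0, 0, 0, -1, 0.14, 0.2, 0, 0, -1, 0, 0.16, 0, 0, -1, 0, 0, 0, 0])

```text
time: 20.23
tcp_pos: [0.4877, -0.2293, 0.0867]
tool_rot: [-1.566, 0.142, -0.136]
wrist_force: [-1.2, 0.3, -1.0]
finger_gap: 0.0219
```

```bash
python3 - <<'E'
from h import *
p,M,s=pose();print(p,rows([.4895,-.2287,.0838]),s['wrist_force'],np.arctan2(M[1,0],M[0,0]));grab('side','s16');crop('s16','s16c',345,215,395,255,12)
print(label('s16',375,215,402,250),label('side1',375,215,402,250))
grab('wrist','w16')
E
```

```text
[ 0.48772916 -0.22930792  0.08672431] [0.02743778 0.04864393 0.01516968] [-1.24653191  0.30991401 -0.99680169] -0.17688415025375684
(np.float64(387.58), np.float64(231.98)) (np.float64(387.68), np.float64(231.91))
```

View pics/s16c.png

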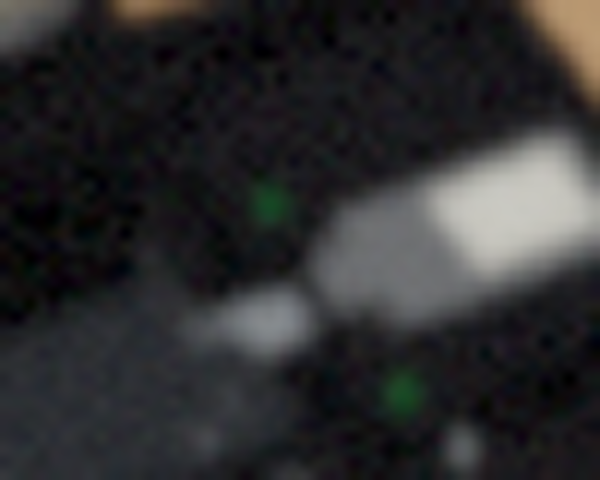

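apply_moves(commands=[-1, 0, 0.05, 0, 0, -1, 0, 0, 0, 0])

```text
time: 20.58
tcp_pos: [0.4892, -0.2286, 0.0852]
tool_rot: [-1.566, 0.137, -0.137]
wrist_force: [0.6, 0.2, -0.8]
finger_gap: 0.0219
```

apply_moves(commands=[-1, 0, 0.03, 0, 0, -1, 0, 0, 0, 0])

```text
time: 20.82
tcp_pos: [0.4894, -0.2285, 0.0834]
tool_rot: [-1.566, 0.137, -0.137]
wrist_force: [-0.4, -0.4, -0.9]
finger_gap: 0.0217
```

apply_moves(commands=[-1, 0, 0.02, 0, 0, -1, 0, 0, 0, 0])

```text
time: 21.08
tcp_pos: [0.4894, -0.2286, 0.0823]
tool_rot: [-1.566, 0.137, -0.137]
wrist_force: [-0.8, -0.5, 0.8]
finger_gap: 0.0218
```

apply_moves(commands=[-1, 0, -0.012, 0, 0, -1, 0.1, 0, 0, 0, -1, 0, 0, 0, 0])

```text
time: 21.45
tcp_pos: [0.4962, -0.2297, 0.083]
tool_rot: [-1.567, 0.136, -0.138]
wrist_force: [0.5, -0.4, 0.5]
finger_gap: 0.0214
```

apply_moves(commands=[-1, 0.1, 0, 0, 0, -1, 0, 0, 0, 0])

```text
time: 21.7
tcp_pos: [0.502, -0.2308, 0.083]
tool_rot: [-1.567, 0.136, -0.138]
wrist_force: [0.4, 0.4, -0.9]
finger_gap: 0.0216
```

apply_moves(commands=[-1, 0.06, 0, 0, 0, -1, 0, 0, 0, 0])

```text
time: 21.95
tcp_pos: [0.5051, -0.2313, 0.083]
tool_rot: [-1.567, 0.137, -0.138]
wrist_force: [0.1, -0.2, 0.9]
finger_gap: 0.0215
```

apply_moves(commands=[-1, 0.04, 0, 0, 0, -1, 0, 0, 0, 0])

```text
time: 22.2
tcp_pos: [0.5068, -0.2316, 0.0828]
tool_rot: [-1.566, 0.138, -0.137]
wrist_force: [-1.9, -0.2, 0.1]
finger_gap: 0.0218
```

apply_moves(commands=[-1, -0.03, 0, 0, 0, -1, 0, 0.06, 0, 0, -1, 0, 0.06, 0, 0, -1, 0.01, 0.06, 0, 0, -1, 0.01, 0.06, 0, 0, -1, 0.02, 0.06, 0, 0, -1, 0, 0, 0, 0])

```text
time: 23.08
tcp_pos: [0.5071, -0.2317, 0.0645]
tool_rot: [-1.566, 0.139, -0.136]
wrist_force: [-1.9, -0.1, 1.7]
finger_gap: 0.0215
```

apply_moves(commands=[-1, 0.02, 0.06, 0, 0, -1, 0.02, 0.06, 0, 0, -1, 0, 0, 0, 0])

```text
time: 23.45
tcp_pos: [0.5091, -0.232, 0.057]
tool_rot: [-1.566, 0.139, -0.136]
wrist_force: [-3.0, 1.3, 1.4]
finger_gap: 0.022
```

apply_moves(commands=[-1, 0.02, 0.06, 0, 0, -1, 0, 0, 0, 0])

```text
time: 23.7
tcp_pos: [0.5106, -0.2322, 0.0535]
tool_rot: [-1.566, 0.139, -0.136]
wrist_force: [-4.9, 1.0, 0.8]
finger_gap: 0.0217
```

apply_moves(commands=[-1, 0.01, 0.03, 0, 0, -1, 0, 0, 0, 0])

```text
time: 23.95
tcp_pos: [0.5115, -0.2324, 0.052]
tool_rot: [-1.566, 0.138, -0.137]
wrist_force: [-4.4, 1.0, 0.4]
finger_gap: 0.022
```

```bash
python3 - <<'E'
from h import *
p,M,s=pose();grab('side','s17');print(label('s17',375,215,402,250),label('side1',375,215,402,250))
crop('s17','s17c',330,200,450,300,6.5)
E
```

```text
(np.float64(388.0), np.float64(230.91)) (np.float64(387.68), np.float64(231.91))
```

apply_moves(commands=[-1, 0, 0.03, 0, 0, -1, 0, 0, 0, 0, -1, 0, -0.08, 0, 0, -1, 0, -0.08, 0, 0, -1, -0.2, 0, 0, 0, -1, -0.4, 0, 0, 0, -1, -0.4, 0, 0, 0, -1, 0, 0, 0, 0])

```text
time: 25.0
tcp_pos: [0.4506, -0.2217, 0.06]
tool_rot: [-1.566, 0.139, -0.137]
wrist_force: [0.4, 0.5, -0.3]
finger_gap: 0.0213
```

```bash
python3 - <<'E'
from h import *
p,M,s=pose();print(p);grab('side','s18');print(label('s18',375,215,402,250),label('s18'))
crop('s18','s18c',330,200,450,300,6.5)
E
```

```text
[ 0.45063318 -0.22170523  0.06000062]
(np.float64(388.12), np.float64(231.19)) (np.float64(412.84), np.float64(263.74))
```

View pics/s18c.png

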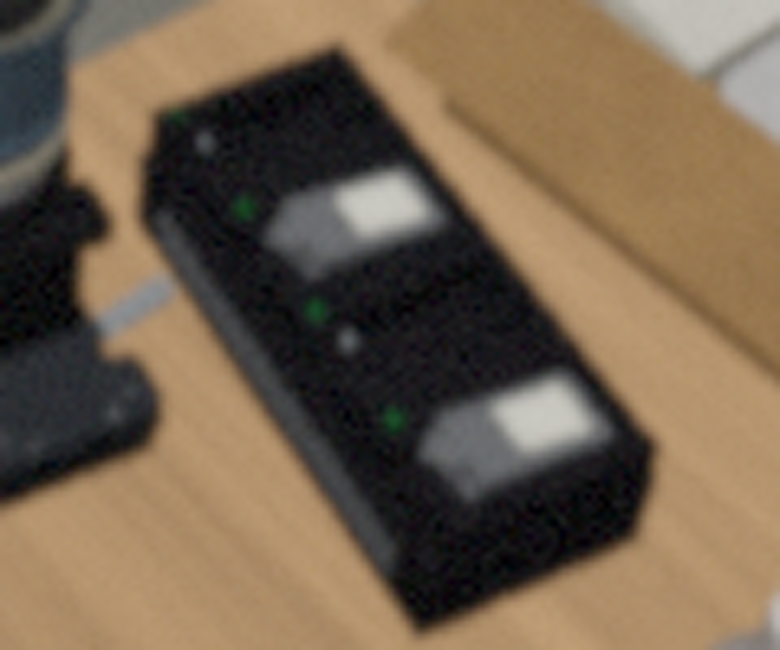

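```bash
python3 - <<'E'
from h import *
print(rows([.7134,-.2944,.25]))
E
```

```text
[ 4.49389464 -3.15679723 -0.42716062]
```

apply_moves(commands=[-1, -0.2, -0.8, 0, 0, -1, 0, -0.8, 0, 0, -1, 0, -0.8, 0, 0, -1, 0.2, -0.76, 0, 0, -1, 0.9, 0, -0.09, 0, -1, 0.9, 0, -0.09, 0, -1, 0.9, 0, -0.09, 0, -1, 0.9, 0, -0.09, 0, -1, 0.9, 0, -0.07, 0, -1, 0, 0, 0, 0])

```text
time: 26.3
tcp_pos: [0.7179, -0.2935, 0.2464]
tool_rot: [-1.567, 0.135, -0.134]
wrist_force: [-1.0, 0.4, -1.1]
finger_gap: 0.0217
```

```bash
python3 - <<'E'
from h import *
p,M,s=pose();print(p);grab('wrist','w19');crop('w19','w19c',190,45,440,165,3.2)
E
```

```text
[ 0.71794854 -0.29348893  0.24640001]
```

View pics/w19c.png

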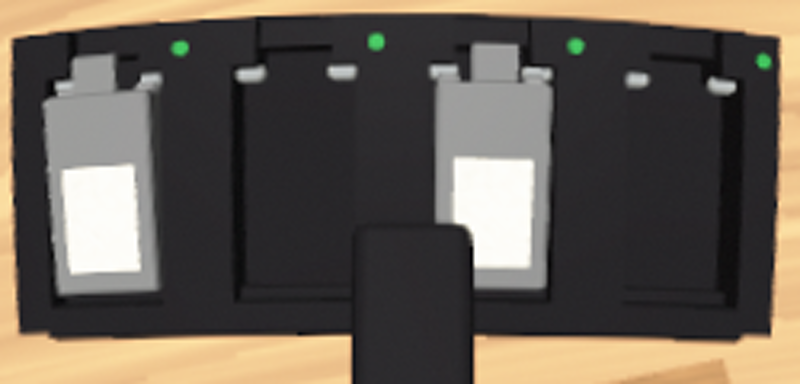

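apply_moves(commands=[-1, -0.9, 0, 0, 0, -1, -0.9, 0, 0, 0, -1, -0.9, 0, 0, 0, -1, -0.9, 0, 0, 0, -1, -0.9, 0, 0, 0, -1, -0.3, 0, 0.7, 0, -1, -0.17, 0, 0.97, 0, -1, -0.17, 0, 0.97, 0, -1, -0.17, 0, 0.97, 0, -1, -0.17, 0, 0.97, 0])

```text
time: 27.6
tcp_pos: [0.437, 0.0348, 0.2506]
tool_rot: [-1.565, 0.136, -0.139]
wrist_force: [1.0, 0.5, -1.4]
finger_gap: 0.022
```

apply_moves(commands=[-1, -0.17, 0, 0.97, 0, -1, -0.17, 0, 0.97, 0, -1, -0.17, 0, 0.97, 0, -1, -0.17, 0, 0.97, 0, -1, -0.17, 0, 0.97, 0, -1, 0, 0, 0, -0.83, -1, 0, 0, 0, -0.83, -1, 0, 0, 0, -0.83, -1, 0, 0, 0, -0.83])

```text
time: 28.72
tcp_pos: [0.438, 0.3279, 0.2505]
tool_rot: [-1.567, -0.126, 0.124]
wrist_force: [-0.1, 0.0, -1.2]
finger_gap: 0.0219
```

```bash
python3 - <<'E'
from h import *
p,M,s=pose();print(p,np.arctan2(M[1,0],M[0,0]),s['finger_gap'],rows([.437,.392,.06]))
E
```

```text
[0.43795087 0.32794857 0.25053228] 0.15969308361994194 0.021933261358542587 [0.1501272  3.17612455 1.05526998]
```

apply_moves(commands=[-1, 0.08, 0, 0.53, 0, -1, 0.07, 0, 0.53, 0, -1, 0, 0.8, 0, 0, -1, 0, 0.8, 0, 0, -1, 0, 0.8, 0, 0, -1, 0, 0.7, 0, 0, -1, 0, 0, 0, 0])

```text
time: 29.6
tcp_pos: [0.4354, 0.3907, 0.0618]
tool_rot: [-1.572, -0.12, 0.127]
wrist_force: [-0.0, 0.5, -0.4]
finger_gap: 0.0221
```

```bash
python3 - <<'E'
from h import *
p,M,s=pose();print(p,s['finger_gap'],rows([.437,.392,.026]));grab('wrist','w20')
E
```

```text
[0.43537203 0.39067577 0.06176836] 0.02210712028505596 [0.03314047 0.59590928 0.01997989]
```

View pics/w20.png

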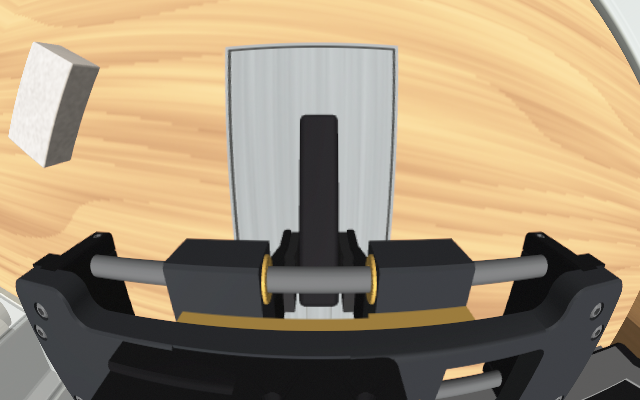

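apply_moves(commands=[-1, 0, 0, 0, 0, -1, 0, 0.12, 0, 0, -1, 0, 0.12, 0, 0, -1, 0, 0.12, 0, 0, -1, 0, 0.12, 0, 0, -1, 0, 0.1, 0, 0, -1, 0, 0, 0, 0], grip_force=6)

```text
time: 30.52
tcp_pos: [0.4368, 0.3926, 0.0281]
tool_rot: [-1.568, -0.122, 0.125]
wrist_force: [0.4, -0.4, -0.2]
finger_gap: 0.0218
```

apply_moves(commands=[-0.3, 0, 0, 0, 0, -0.08, 0, 0, 0, 0, -0.08, 0, 0, 0, 0, -0.08, 0, -0.5, 0, 0, -0.08, 0, -0.9, 0, 0, -0.08, 0, -0.9, 0, 0, -0.08, 0, -0.9, 0, 0, -0.08, 0, -0.2, 0, 0, -0.08, 0, 0, 0, 0])

```text
time: 31.65
tcp_pos: [0.4375, 0.3931, 0.2335]
tool_rot: [-1.566, -0.124, 0.123]
wrist_force: [0.1, 0.5, -0.8]
finger_gap: 0.04
```

```bash
python3 - <<'E'
from h import *
p,M,s=pose();print(p);grab('wrist','w21')
grab('top','t21');crop('t21','t21c',150,100,440,290,2.7)
E
```

```text
[0.43745023 0.3931027  0.23352633]
```

View pics/w21.png

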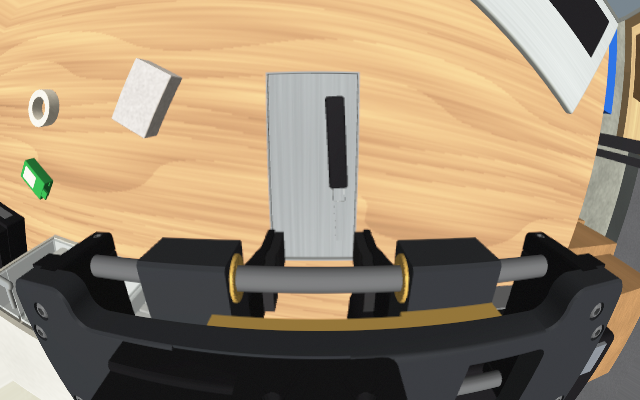

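View pics/t21c.png

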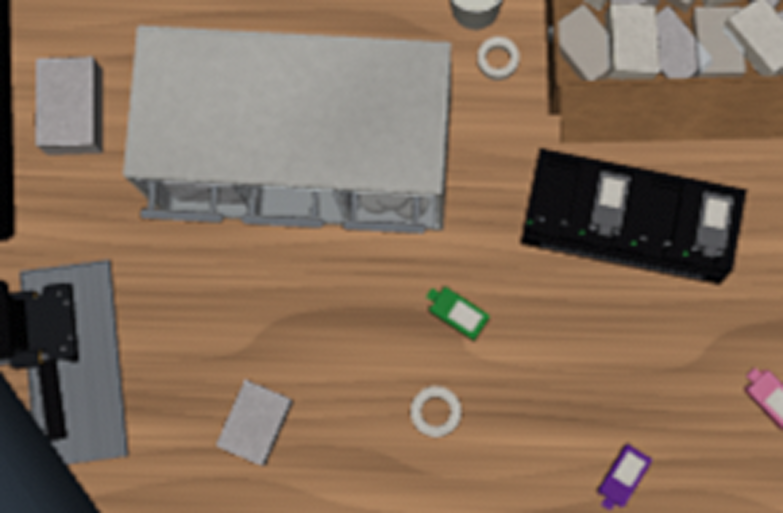

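```bash
python3 - <<'E'
from h import *
f=lambda u,v,z,n='t21':onz(n,((u+.5)/2.7-.5+150,(v+.5)/2.7-.5+100),z)
for q in((250,215),(315,222),(142,212),(222,219),(346,224),(424,229)):print(f(*q,.19))
crop('t21','t21d',190,155,325,190,5.9)
E
```

```text
[0.58663276 0.15164777 0.19      ]
[0.58074396 0.08027215 0.19      ]
[0.58681652 0.26988621 0.19      ]
[0.58136395 0.18201098 0.19      ]
[0.57942594 0.0463293  0.19      ]
[ 0.57614799 -0.03900873  0.19      ]
```

View pics/t21d.png

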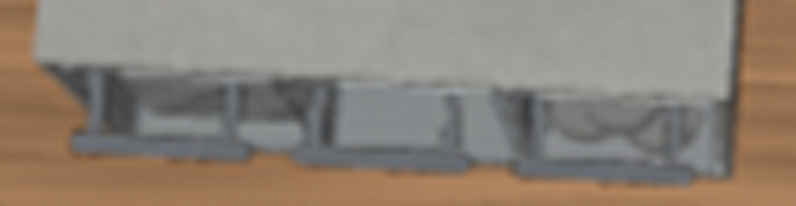

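```bash
python3 - <<'E'
from h import *
f=lambda u,v,z=.19:onz('t21',((u+.5)/5.9-.5+190,(v+.5)/5.9-.5+155),z)
P=[f(*q) for q in((72,143),(250,153),(300,156),(468,163),(515,170),(693,178))]
c=[(P[i]+P[i+1])/2 for i in(0,2,4)];print(c,[np.linalg.norm(P[i]-P[i+1]) for i in(0,2,4)],np.linalg.norm(c[0]-c[1]),np.linalg.norm(c[1]-c[2]))
d=c[0]-c[2];print('yaw',np.arctan2(-d[0],d[1]))
p,M,s=pose();
E
```

```text
[array([0.58356292, 0.22656107, 0.19      ]), array([0.58068988, 0.11476633, 0.19      ]), array([0.57625552, 0.00454854, 0.19      ])] [np.float64(0.08934781691010389), np.float64(0.08414269795859168), np.float64(0.08906301071825777)] 0.11183165431444661 0.11030695313591563
yaw -0.03290251507090582
```

apply_moves(commands=[-0.4, 0, -0.4, 0, 0.98, -0.4, 0, -0.4, 0, 0.98, -0.4, 0, -0.4, 0, 0.98, -0.4, 0, 0, 0, 0.98, -0.4, 0, 0, 0, 0.98, -0.4, 0, 0, 0, 0.98, -0.4, 0, 0, 0, 0.98, -0.4, 0, 0, 0, 0.98, -0.4, 0, 0, 0, 0.98])

```text
time: 32.88
tcp_pos: [0.4367, 0.3925, 0.3024]
tool_rot: [-1.499, 0.571, -0.568]
wrist_force: [0.2, 0.8, 0.5]
finger_gap: 0.026
```

apply_moves(commands=[-0.4, 0, 0, 0, 0.98, -0.4, 0, 0, 0, 0.98, -0.4, 0, 0, 0, 0.98, -0.4, 0, 0, 0, 0.98, -0.4, 0, 0, 0, 0.98, -0.4, 0, 0, 0, 0.98, -0.4, 0, 0, 0, 0.98, -0.4, 0, 0, 0, 0.98, -0.4, 0, 0, 0, 0.98, -0.4, 0, 0, 0, 0])

```text
time: 34.12
tcp_pos: [0.4368, 0.3926, 0.3028]
tool_rot: [-1.196, 1.235, -1.236]
wrist_force: [-0.6, -0.1, -0.3]
finger_gap: 0.0258
```

```bash
python3 - <<'E'
from h import *
p,M,s=pose();print(p,np.arctan2(M[1,0],M[0,0]),s['joint_pos'].round(2),rows([.56,.05,.31]))
E
```

```text
[0.43683351 0.39258064 0.30283999] -1.6056222924838701 [-1.04  0.28  0.3   1.68 -0.09  1.2  -0.75] [ 5.6350866  -0.10661319  2.25010506]
```

apply_moves(commands=[-0.4, 0.94, -0.02, 0.375, 0, -0.4, 0.94, -0.02, 0.375, 0, -0.4, 0.94, -0.02, 0.375, 0, -0.4, 0.94, -0.02, 0.375, 0, -0.4, 0.94, -0.02, 0.375, 0, -0.4, 0.94, -0.02, 0.375, 0, -0.4, 0, 0, 0, 0, -0.4, 0, 0, 0, 0])

```text
time: 35.12
tcp_pos: [0.5597, 0.0505, 0.3112]
tool_rot: [-1.194, 1.236, -1.234]
wrist_force: [0.3, 0.2, -0.3]
finger_gap: 0.0263
```

```bash
python3 - <<'E'
from h import *
p,M,s=pose();print(p,np.arctan2(M[1,0],M[0,0]),s['joint_pos'].round(2));grab('wrist','w22')
print(proj('w22',[.58,.115,.19]),proj('w22',[.5813,.155,.19]),proj('w22',[.5787,.075,.19]))
E
```

```text
[0.55971531 0.05054078 0.31116138] -1.6056797153507771 [-0.57  0.24  0.5   1.74 -0.12  1.2  -0.07]
[340.79006396 123.31593991] [340.97920947  76.61090525] [340.27902107 169.42042871]
```

View pics/w22.png

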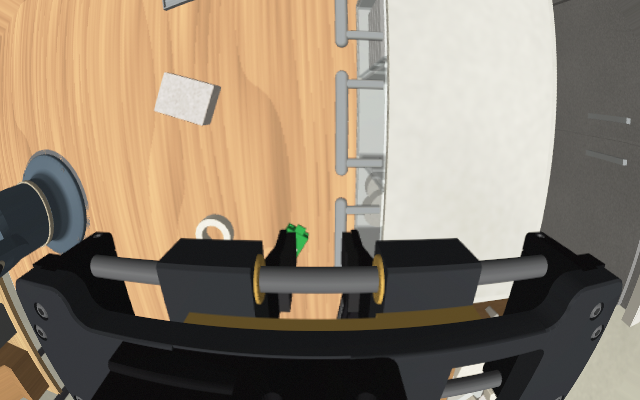

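```bash
python3 - <<'E'
from h import *
print(onz('w22',(341.5,123),.19),rows([.5805,.115,.25]),rows([.5805,.115,.198]))
E
```

```text
[0.58060982 0.11525712 0.19      ] [-1.06909178  1.02059594  0.314457  ] [-1.06879909  1.88726114  0.31602179]
```

apply_moves(commands=[-0.4, -0.54, 0.2, 0.16, 0, -0.4, -0.53, 0.4, 0.156, 0, -0.4, 0, 0.4, 0, 0, -0.4, 0, 0, 0, 0, -0.4, 0, 0, 0, 0])

```text
time: 35.8
tcp_pos: [0.5816, 0.114, 0.2529]
tool_rot: [-1.191, 1.234, -1.235]
wrist_force: [0.1, -0.8, 0.6]
finger_gap: 0.0261
```

```bash
python3 - <<'E'
from h import *
print(pose()[0],rows([.5805,.115,.198]));grab('wrist','w23')
E
```

```text
[0.5815849  0.11401394 0.25292428] [-0.01539057  0.9153939  -0.01948762]
```

View pics/w23.png

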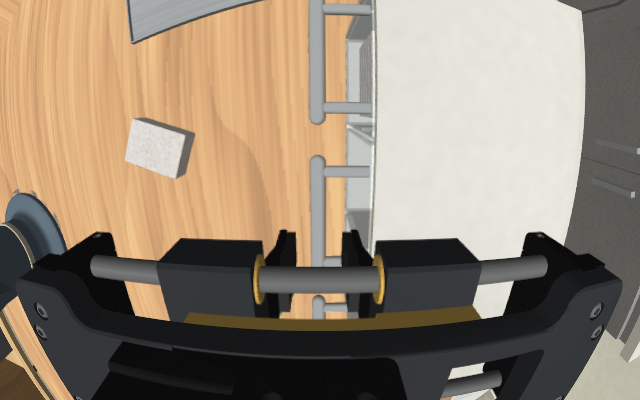

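apply_moves(commands=[-0.4, 0, 0.45, 0, 0, -0.4, 0, 0.43, 0, 0, -0.4, 0, 0, 0, 0], grip_force=15)

```text
time: 36.22
tcp_pos: [0.5806, 0.1132, 0.1988]
tool_rot: [-1.194, 1.237, -1.235]
wrist_force: [-0.2, 0.5, -0.2]
finger_gap: 0.0261
```

apply_moves(commands=[-1, 0, 0, 0, 0, -1, 0, 0, 0, 0, -1, 0, 0, 0, 0, -1, 0, 0, 0, 0])

```text
time: 36.72
tcp_pos: [0.5812, 0.1136, 0.2007]
tool_rot: [-1.192, 1.236, -1.235]
wrist_force: [-4.0, -0.5, 7.1]
finger_gap: 0.0105
```

apply_moves(commands=[-1, 0, 0.02, -0.1, 0, -1, 0, 0.053, -0.193, 0, -1, 0, 0.05, -0.143, 0, -1, 0, 0.052, -0.142, 0, -1, 0, 0, 0, 0])

```text
time: 37.35
tcp_pos: [0.5461, 0.1146, 0.1891]
tool_rot: [-1.192, 1.236, -1.235]
wrist_force: [-1.3, -0.9, 6.7]
finger_gap: 0.0103
```

apply_moves(commands=[-1, 0, 0.065, -0.136, 0, -1, 0, 0.065, -0.136, 0, -1, 0, 0.078, -0.13, 0, -1, 0, 0.079, -0.13, 0, -1, 0, 0, 0, 0])

```text
time: 37.98
tcp_pos: [0.5139, 0.1156, 0.1708]
tool_rot: [-1.194, 1.236, -1.235]
wrist_force: [-0.9, -2.1, 1.2]
finger_gap: 0.0103
```

apply_moves(commands=[-1, 0, 0.091, -0.121, 0, -1, 0, 0.091, -0.121, 0, -1, 0, 0.1, -0.111, 0, -1, 0, 0.105, -0.111, 0, -1, 0, 0, 0, 0])

```text
time: 38.6
tcp_pos: [0.4864, 0.1167, 0.1477]
tool_rot: [-1.193, 1.236, -1.236]
wrist_force: [1.4, -2.2, -1.2]
finger_gap: 0.0104
```

```bash
python3 - <<'E'
from h import *
print(pose()[0]);grab('side','s24');crop('s24','s24c',230,80,400,220,4.5);grab('wrist','w24')
E
```

```text
[0.48641765 0.11668017 0.14765936]
```

View pics/s24c.png

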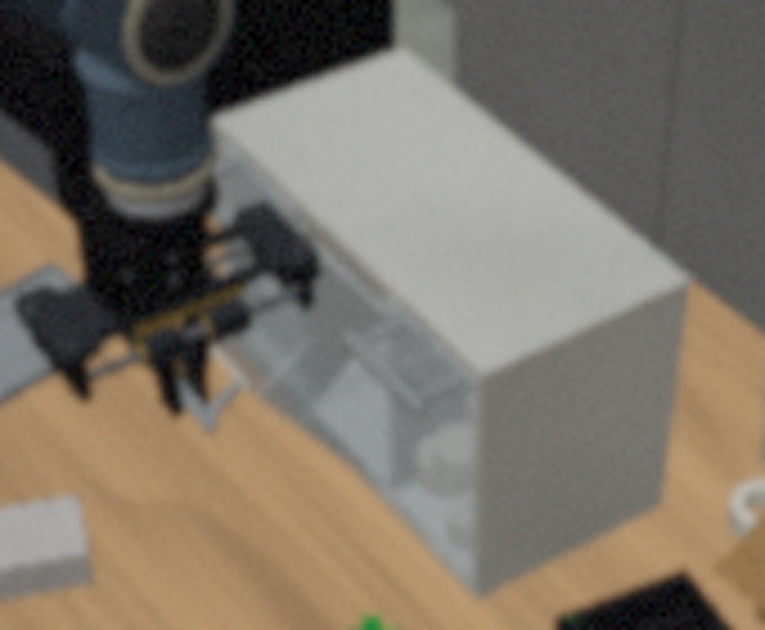

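View pics/w24.png

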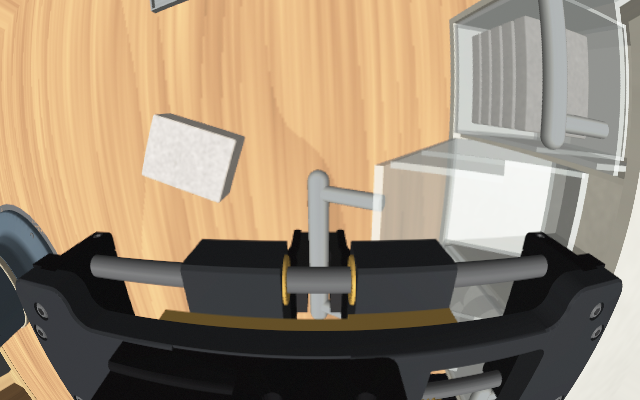

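apply_moves(commands=[-1, 0, 0.11, -0.1, 0, -1, 0, 0.09, -0.07, 0, -1, 0, 0, 0, 0])

```text
time: 39.08
tcp_pos: [0.476, 0.1172, 0.1358]
tool_rot: [-1.193, 1.236, -1.235]
wrist_force: [-0.0, -2.9, 0.2]
finger_gap: 0.0106
```

apply_moves(commands=[-0.4, 0, 0, 0, 0, -0.3, 0, 0, 0, 0, -0.3, 0, 0, 0, 0, -0.3, 0, -0.3, 0, 0, -0.3, 0, -0.5, 0, 0, -0.3, 0, -0.9, 0, 0, -0.3, 0, -0.9, 0, 0, -0.3, 0, 0, 0, 0])

```text
time: 40.08
tcp_pos: [0.4794, 0.1187, 0.297]
tool_rot: [-1.181, 1.231, -1.235]
wrist_force: [-0.6, -0.0, -1.7]
finger_gap: 0.0304
```

```bash
python3 - <<'E'
from h import *
print(pose()[0]);grab('side','s25');crop('s25','s25c',230,80,400,220,4.5);grab('wrist','w25')
E
```

```text
[0.47942669 0.11873169 0.297039  ]
```

View pics/s25c.png

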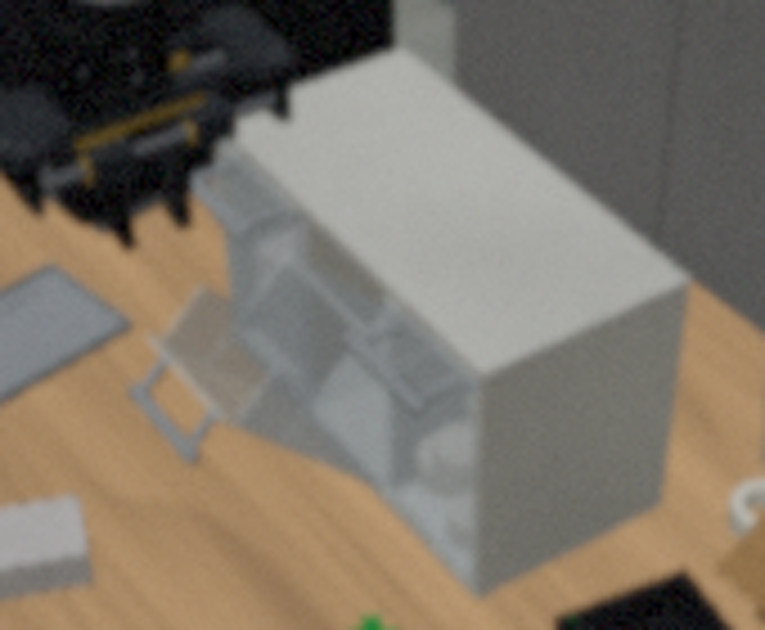

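View pics/w25.png

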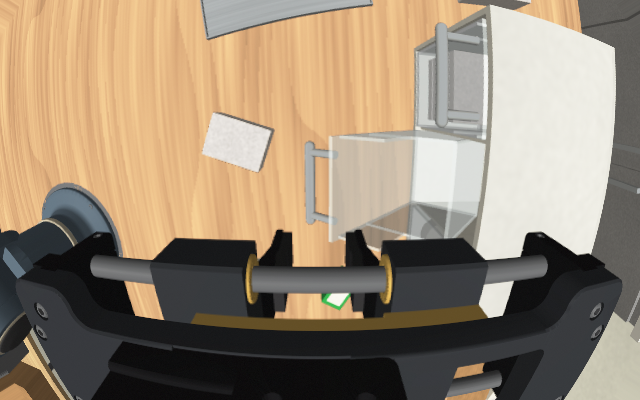

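```bash
python3 - <<'E'
from h import *
f=lambda u,v,z:onz('w19',((u+.5)/3.2-.5+190,(v+.5)/3.2-.5+45),z)
for n,a,b in(('p1',(45,99),(152,91)),('p3',(437,84),(553,83))):
    A,B=f(*a,.083),f(*b,.083);print(n,A,B,np.linalg.norm(A-B),(A+B)/2,'yaw',np.arctan2(-(B-A)[0],(B-A)[1]))
A,B=f(57,295,.076),f(160,290,.076);print('p1 rear',A,B,(A+B)/2)
X=np.array([np.cos(-.175),np.sin(-.175),0])
p,M,s=pose();print(s['joint_pos'].round(2))
E
```

```text
p1 [ 0.58247655 -0.38898843  0.083     ] [ 0.58891547 -0.3537198   0.083     ] 0.0358515886097384 [ 0.58569601 -0.37135412  0.083     ] yaw -0.18057906526513784
p3 [ 0.60449122 -0.2669051   0.083     ] [ 0.60938535 -0.23179514  0.083     ] 0.03544942697775898 [ 0.60693829 -0.24935012  0.083     ] yaw -0.13850170529172115
p1 rear [ 0.64587655 -0.40030465  0.076     ] [ 0.65171808 -0.3650498   0.076     ] [ 0.64879731 -0.38267723  0.076     ]
[-0.75  0.12  0.47  1.91 -0.06  1.13 -0.29]
```

apply_moves(commands=[0.29, 0, 0, 0, -0.96, 0.29, 0, 0, 0, -0.96, 0.29, 0, 0, 0, -0.96, 0.29, 0, 0, 0, -0.96, 0.29, 0, 0, 0, -0.96, 0.29, 0, 0, 0, -0.96, 0.29, 0, 0, 0, -0.96, 0.29, 0, 0, 0, -0.96])

```text
time: 41.18
tcp_pos: [0.4758, 0.1174, 0.2905]
tool_rot: [-1.473, 0.655, -0.651]
wrist_force: [-0.2, 0.0, -0.1]
finger_gap: 0.0563
```

apply_moves(commands=[0.29, 0, 0, 0, -0.96, 0.29, 0, 0, 0, -0.96, 0.29, 0, 0, 0, -0.96, 0.29, 0, 0, 0, -0.96, 0.29, 0, 0, 0, -0.96, 0.29, 0, 0, 0, -0.96, 0.29, 0, 0, 0, -0.96, 0.29, 0, 0, 0, 0])

```text
time: 42.18
tcp_pos: [0.476, 0.1173, 0.2908]
tool_rot: [-1.568, 0.134, -0.129]
wrist_force: [-0.8, -0.2, -0.7]
finger_gap: 0.0565
```

```bash
python3 - <<'E'
from h import *
p,M,s=pose();print(p,np.arctan2(M[1,0],M[0,0]),s['joint_pos'].round(2),rows([.6178,-.2513,.2]))
E
```

```text
[0.47598962 0.11734667 0.29079447] -0.16765739653913858 [-0.64  0.12  0.35  1.91 -0.04  1.13  1.13] [ 3.3599852   1.51113259 -5.66154934]
```

apply_moves(commands=[0.29, 0, 0, 0, 0.07, 0.29, 0.48, 0, -0.81, 0, 0.29, 0.48, 0, -0.81, 0, 0.29, 0.48, 0, -0.81, 0, 0.29, 0.48, 0, -0.81, 0, 0.29, 0.48, 0, -0.81, 0, 0.29, 0.48, 0.5, -0.81, 0, 0.29, 0.48, 0.9, -0.8, 0, 0.29, 0, 0, 0, 0, 0.29, 0, 0, 0, 0])

```text
time: 43.42
tcp_pos: [0.6125, -0.24, 0.2195]
tool_rot: [-1.566, 0.137, -0.136]
wrist_force: [0.4, 0.4, 1.0]
finger_gap: 0.0562
```

```bash
python3 - <<'E'
from h import *
p,M,s=pose();print(p,np.arctan2(M[1,0],M[0,0]),rows([.6178,-.2513,.12]));grab('wrist','w26')
E
```

```text
[ 0.61253541 -0.23996163  0.2194852 ] -0.1739905268793727 [ 0.11990115  1.65790987 -0.17210375]
```

View pics/w26.png

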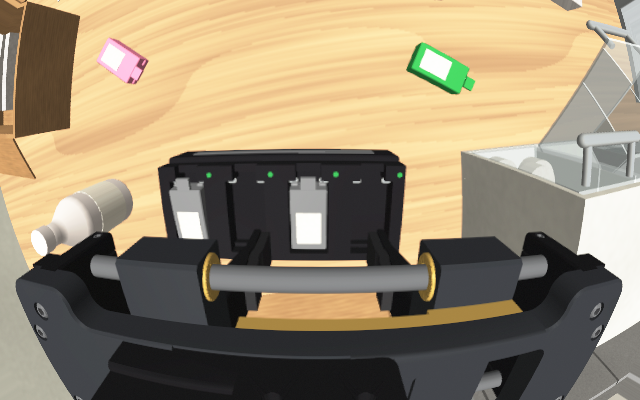

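apply_moves(commands=[0.29, 0.12, 0.3, -0.17, 0, 0.29, 0, 0.7, 0, 0, 0.29, 0, 0.62, 0, 0, 0.29, 0, 0, 0, 0, 0.29, 0, 0, 0, 0])

```text
time: 44.1
tcp_pos: [0.6186, -0.2523, 0.1239]
tool_rot: [-1.567, 0.134, -0.138]
wrist_force: [1.2, -0.2, -0.6]
finger_gap: 0.0561
```

```bash
python3 - <<'E'
from h import *
p,M,s=pose();print(p,np.arctan2(M[1,0],M[0,0]),rows([.6178,-.2513,.0975]));grab('wrist','w27')
print(proj('w27',[.60449122,-.2669051,.083]),proj('w27',[.60938535,-.23179514,.083]))
E
```

```text
[ 0.61861538 -0.25233716  0.12394686] -0.17347356057657995 [-0.01747123  0.44073092  0.01491355]
[292.63919329 216.36905501] [348.73417739 214.57955518]
```

View pics/w27.png

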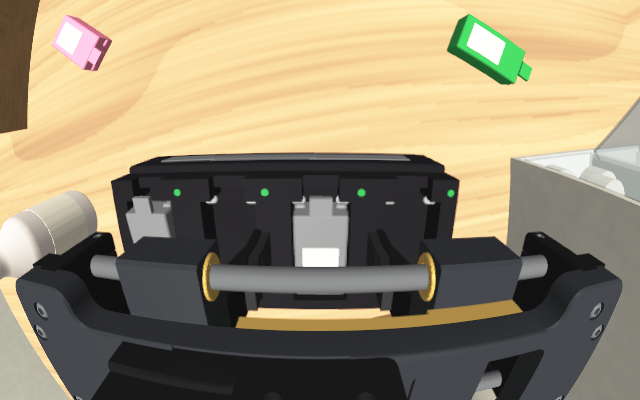

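apply_moves(commands=[0.29, -0.05, 0.25, 0.01, 0, 0.29, 0, 0.15, 0, 0, 0.29, 0, 0.03, 0, 0, 0.29, 0, 0, 0, 0], grip_force=30)

```text
time: 44.65
tcp_pos: [0.6148, -0.2508, 0.0966]
tool_rot: [-1.566, 0.136, -0.137]
wrist_force: [1.1, 0.4, 1.3]
finger_gap: 0.056
```

apply_moves(commands=[0.29, 0, 0.02, 0, 0, 0.29, 0, 0, 0, 0])

```text
time: 44.9
tcp_pos: [0.6149, -0.251, 0.0965]
tool_rot: [-1.566, 0.136, -0.137]
wrist_force: [-2.5, 0.3, 5.8]
finger_gap: 0.0563
```

apply_moves(commands=[0.29, 0, -0.03, 0, 0, 0.29, 0, 0, 0, 0, -1, 0, 0, 0, 0, -1, 0, 0, 0, 0, -1, 0, 0, 0, 0, -1, 0, 0, 0, 0, -1, 0, 0, 0, 0])

```text
time: 45.78
tcp_pos: [0.6147, -0.2508, 0.0972]
tool_rot: [-1.566, 0.137, -0.136]
wrist_force: [0.2, 0.2, -0.2]
finger_gap: 0.0353
```

apply_moves(commands=[-1, 0, -0.05, 0, 0, -1, 0, -0.1, 0, 0, -1, 0, -0.15, 0, 0, -1, 0, -0.2, 0, 0, -1, 0, -0.3, 0, 0, -1, 0, -0.3, 0, 0, -1, 0, -0.3, 0, 0, -1, 0, 0, 0, 0])

```text
time: 46.78
tcp_pos: [0.6158, -0.2514, 0.1836]
tool_rot: [-1.567, 0.133, -0.139]
wrist_force: [-0.2, 0.5, -0.9]
finger_gap: 0.0357
```

```bash
python3 - <<'E'
from h import *
p,M,s=pose();print(p,s['finger_gap']);grab('wrist','w28');grab('side','s28');crop('s28','s28c',330,160,450,300,4.2)
E
```

```text
[ 0.61576089 -0.25142967  0.1835974 ] 0.03568850407072373
```

View pics/w28.png

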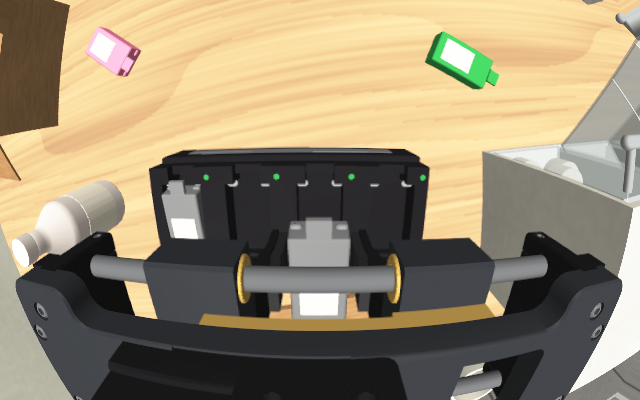

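View pics/s28c.png

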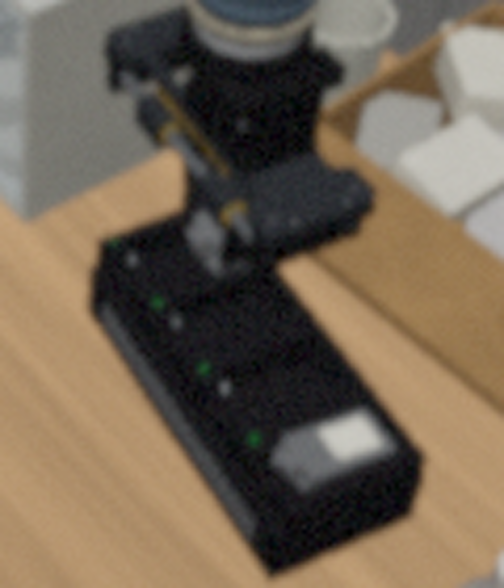

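apply_moves(commands=[-1, -0.1, -0.5, 0, -0.7, -1, -0.1, -0.6, 0, -0.7, -1, 0, -0.6, 0, 0, -1, 0, 0, 0, 0])

```text
time: 47.38
tcp_pos: [0.6038, -0.25, 0.2856]
tool_rot: [-1.572, 0.023, -0.03]
wrist_force: [0.2, 0.4, -2.2]
finger_gap: 0.0351
```

```bash
python3 - <<'E'
from h import *
p,M,s=pose();print(p,s['finger_gap'],np.arctan2(M[1,0],M[0,0]),rows([.5306,.1167,.21]))
E
```

```text
[ 0.60382407 -0.25003751  0.28559358] 0.03513734857883567 -0.03407583087721502 [-1.43367786  1.24546191  6.06879018]
```

apply_moves(commands=[-1, -0.4, 0, 0.8, 0, -1, -0.4, 0, 0.8, 0, -1, -0.4, 0, 0.8, 0, -1, -0.23, 0, 0.8, 0, -1, 0, 0, 0.8, 0, -1, 0, 0, 0.8, 0, -1, 0, 0, 0.8, 0, -1, 0, 0, 0.47, 0, -1, 0, 0, 0, 0, -1, 0, 0, 0, 0])

```text
time: 48.62
tcp_pos: [0.5289, 0.1165, 0.282]
tool_rot: [-1.572, 0.029, -0.026]
wrist_force: [0.4, -0.9, -0.6]
finger_gap: 0.0357
```

```bash
python3 - <<'E'
from h import *
p,M,s=pose();print(p,s['finger_gap'],np.arctan2(M[1,0],M[0,0]),rows([.5306,.1167,.17]));grab('wrist','w29');grab('side','s29');crop('s29','s29c',230,80,400,220,4.5)
E
```

```text
[0.52887092 0.11647498 0.28201604] 0.035723876985091725 -0.03489191262053018 [0.03275073 1.86685651 0.00782036]
```

View pics/w29.png

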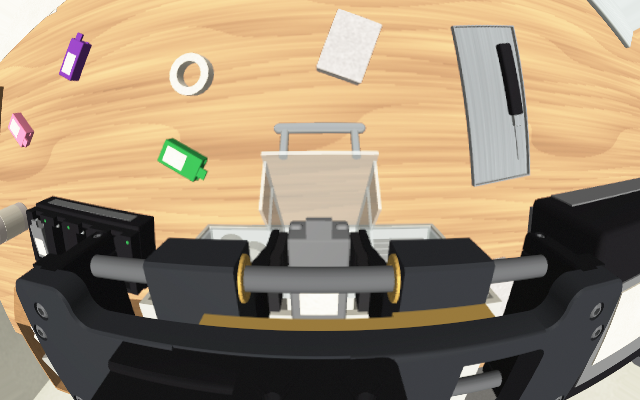

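View pics/s29c.png

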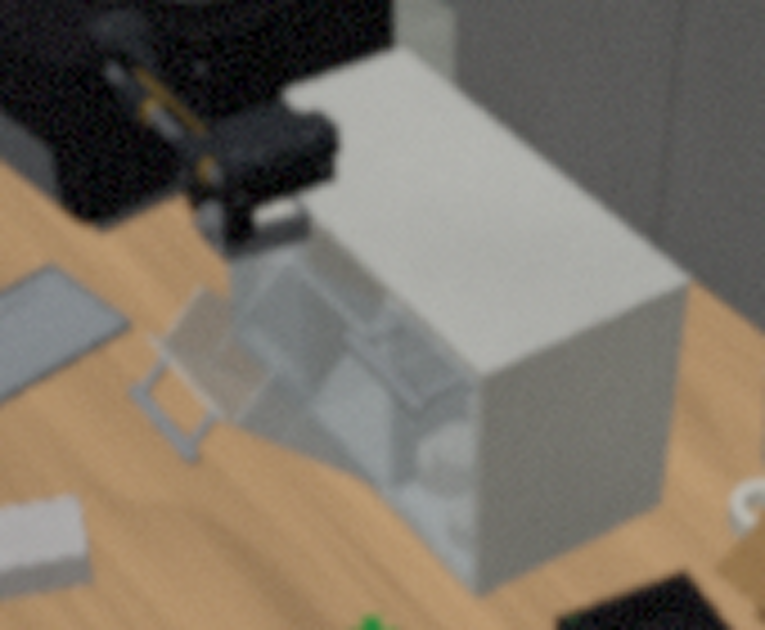

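apply_moves(commands=[-1, 0, 0.5, 0, 0, -1, 0, 0.5, 0, 0, -1, 0, 0.3, 0, 0, -1, 0, 0.2, 0, 0, -1, 0, 0, 0, 0])

```text
time: 49.35
tcp_pos: [0.5291, 0.1169, 0.1927]
tool_rot: [-1.571, 0.029, -0.026]
wrist_force: [-0.2, -0.2, -0.8]
finger_gap: 0.0348
```

apply_moves(commands=[-1, 0, 0.2, 0, 0, -1, 0, 0.15, 0, 0, -1, 0, 0, 0, 0])

```text
time: 49.72
tcp_pos: [0.5289, 0.1176, 0.1715]
tool_rot: [-1.571, 0.028, -0.025]
wrist_force: [-0.6, 0.4, -0.6]
finger_gap: 0.0352
```

```bash
python3 - <<'E'
from h import *
p,M,s=pose();print(p,s['finger_gap']);grab('wrist','w30');grab('side','s30');crop('s30','s30c',230,80,400,220,4.5)
E
```

```text
[0.52886866 0.11764926 0.1715321 ] 0.035192975793368636
```

View pics/s30c.png

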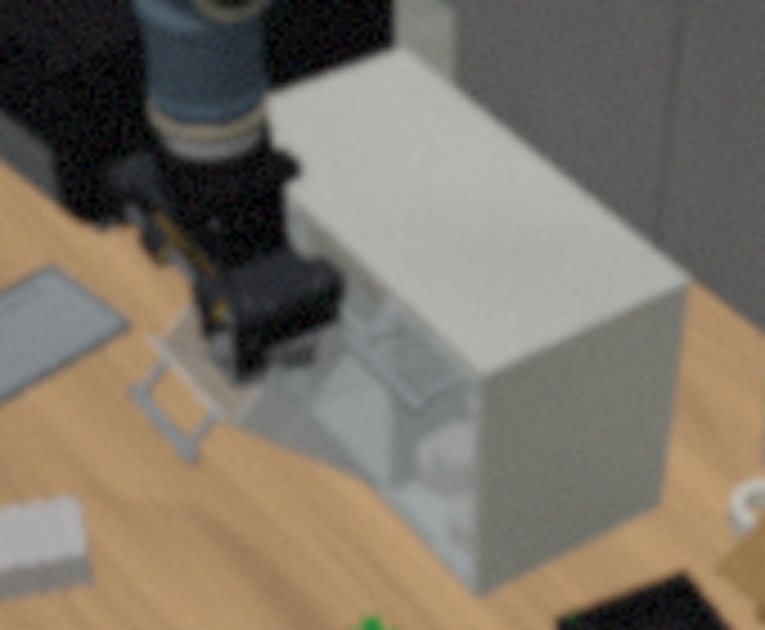

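View pics/w30.png

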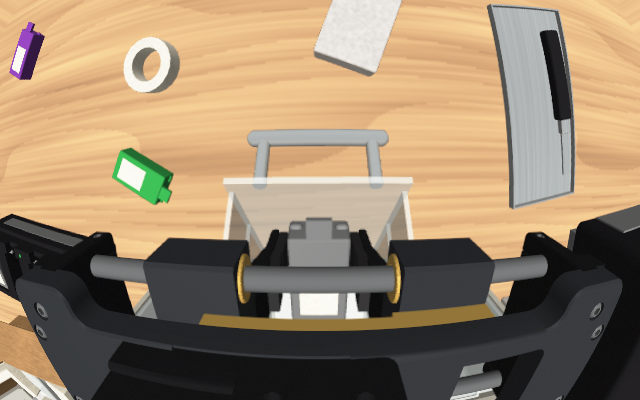

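Inside the mouth, well centred. A bit lower, then release.

apply_moves(commands=[-1, 0, 0.1, 0, 0, -1, 0, 0, 0, 0, 0.06, 0, 0, 0, 0, 0.06, 0, 0, 0, 0, 0.06, 0, 0, 0, 0, 0.06, 0, -0.5, 0, 0, 0.06, 0, -0.9, 0, 0, 0.06, 0, -0.7, 0, 0, 0.06, 0, 0, 0, 0])

```text
time: 50.95
tcp_pos: [0.5315, 0.118, 0.2961]
tool_rot: [-1.567, 0.021, -0.032]
wrist_force: [0.0, 0.3, -0.6]
finger_gap: 0.0465
```

```bash
python3 - <<'E'
from h import *
p,M,s=pose();print(p,s['finger_gap']);grab('wrist','w31');grab('side','s31');crop('s31','s31c',230,80,400,220,4.5)
E
```

```text
[0.53146758 0.11801208 0.29614478] 0.04652977099577243
```

View pics/s31c.png

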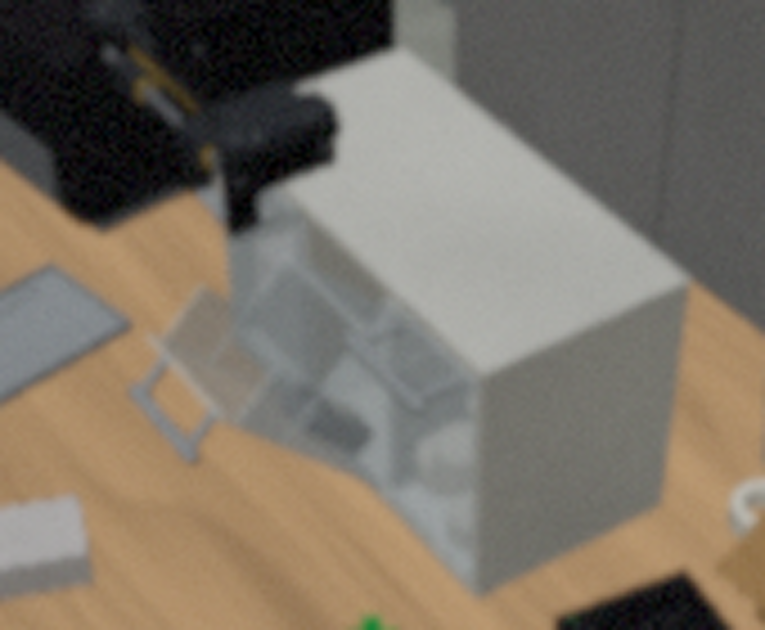

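View pics/w31.png

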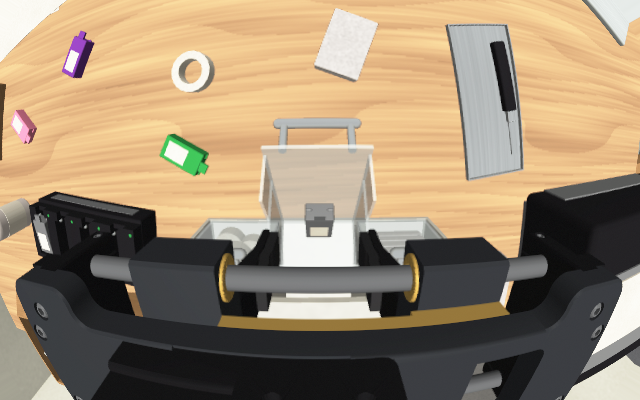

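apply_moves(commands=[0.29, 0, 0, 0, 0.7, 0.29, 0, 0, 0, 0.7, 0.29, 0, 0, 0, 0])

```text
time: 51.42
tcp_pos: [0.5286, 0.1176, 0.2907]
tool_rot: [-1.568, 0.138, -0.134]
wrist_force: [0.6, -0.9, -0.1]
finger_gap: 0.0557
```

```bash
python3 - <<'E'
from h import *
p,M,s=pose();print(p,np.arctan2(M[1,0],M[0,0]),rows([.5936,-.3728,.124]))
E
```

```text
[0.52861774 0.11760692 0.29068464] -0.17291317741430975 [ 2.48046211  2.784137   -7.8607783 ]
```

apply_moves(commands=[0.29, 0.1, 0, -0.9, 0, 0.29, 0.1, 0, -0.9, 0, 0.29, 0.28, 0, -0.9, 0, 0.29, 0.4, 0, -0.9, 0, 0.29, 0.4, 0, -0.9, 0, 0.29, 0.4, 0, -0.9, 0, 0.29, 0.4, 0, -0.9, 0, 0.29, 0.4, 0.3, -0.9, 0, 0.29, 0, 0.8, -0.66, 0, 0.29, 0, 0.8, 0, 0])

```text
time: 52.68
tcp_pos: [0.5916, -0.3776, 0.1759]
tool_rot: [-1.569, 0.142, -0.139]
wrist_force: [0.6, 0.4, 0.1]
finger_gap: 0.0559
```

apply_moves(commands=[0.29, 0, 0.7, 0, 0, 0.29, 0, 0, 0, 0, 0.29, 0, 0, 0, 0])

```text
time: 53.05
tcp_pos: [0.5951, -0.3731, 0.1375]
tool_rot: [-1.568, 0.135, -0.137]
wrist_force: [0.7, -0.6, 0.6]
finger_gap: 0.056
```

```bash
python3 - <<'E'
from h import *
p,M,s=pose();print(p,np.arctan2(M[1,0],M[0,0]),rows([.5936,-.3728,.0975]));grab('wrist','w32')
print(proj('w32',[.58247655,-.38898843,.083]),proj('w32',[.58891547,-.3537198,.083]))
E
```

```text
[ 0.59508879 -0.37310752  0.13751842] -0.1731280346244329 [-0.02631086  0.66693445  0.00142329]
[292.79558606 211.97629896] [345.84949405 212.41804233]
```

View pics/w32.png

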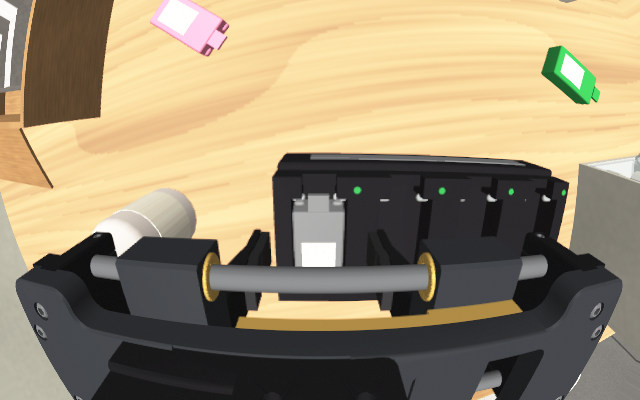

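```bash
python3 - <<'E'
from h import *
crop('t21','t21e',430,165,490,215,10)
for z in(0,.08,.16):print(z,onz('t21',(462,191),z))
p,M,s=pose()
# wrist view rays of bottle silhouette
print(onz('side1',(444,333),.0),onz('side1',(455,295),.16))
E
```

```text
0 [ 0.60394678 -0.55051285  0.        ]
0.08 [ 0.58919259 -0.52768748  0.08      ]
0.16 [ 0.57443839 -0.50486211  0.16      ]
[ 0.58865387 -0.54718619  0.        ] [ 0.59269559 -0.5324717   0.16      ]
```

View pics/t21e.png

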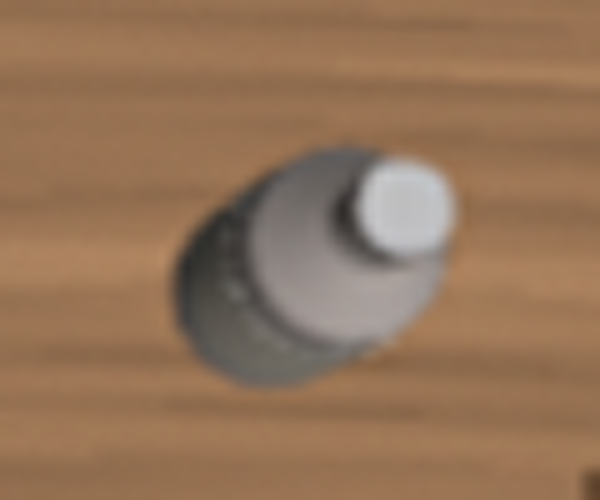

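apply_moves(commands=[0.29, -0.025, 0.4, 0, 0, 0.29, 0, 0.2, 0, 0, 0.29, 0, 0.05, 0, 0, 0.29, 0, 0, 0, 0])

```text
time: 53.6
tcp_pos: [0.5934, -0.3725, 0.0981]
tool_rot: [-1.567, 0.135, -0.137]
wrist_force: [-0.1, 0.7, -0.5]
finger_gap: 0.0564
```

apply_moves(commands=[0.29, 0, 0.015, 0, 0, 0.29, 0, 0, 0, 0])

```text
time: 53.85
tcp_pos: [0.5932, -0.3724, 0.0968]
tool_rot: [-1.567, 0.136, -0.137]
wrist_force: [-0.7, -0.6, -0.5]
finger_gap: 0.056
```

apply_moves(commands=[-1, 0, 0, 0, 0, -1, 0, 0, 0, 0, -1, 0, 0, 0, 0, -1, 0, 0, 0, 0, -1, 0, 0, 0, 0])

```text
time: 54.48
tcp_pos: [0.5931, -0.3724, 0.0966]
tool_rot: [-1.567, 0.136, -0.137]
wrist_force: [-0.1, -0.2, 1.9]
finger_gap: 0.0354
```

apply_moves(commands=[-1, 0, -0.05, 0, 0, -1, 0, -0.1, 0, 0, -1, 0, -0.15, 0, 0, -1, 0, -0.2, 0, 0, -1, 0, -0.3, 0, 0, -1, 0, -0.3, 0, 0, -1, 0, -0.3, 0, 0, -1, 0, 0, 0, 0])

```text
time: 55.48
tcp_pos: [0.5938, -0.3731, 0.1828]
tool_rot: [-1.568, 0.134, -0.139]
wrist_force: [-0.5, 0.2, -0.5]
finger_gap: 0.0357
```

```bash
python3 - <<'E'
from h import *
p,M,s=pose();print(p,s['finger_gap']);grab('wrist','w33')
E
```

```text
[ 0.59381064 -0.37305225  0.18283523] 0.035729763575876906
```

View pics/w33.png

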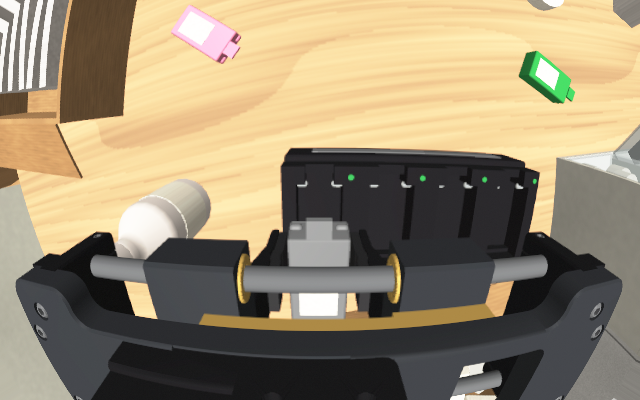

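apply_moves(commands=[-1, -0.1, -0.5, 0, -0.7, -1, -0.1, -0.6, 0, -0.7, -1, 0, -0.6, 0, 0, -1, 0, 0, 0, 0])

```text
time: 56.02
tcp_pos: [0.5818, -0.3716, 0.2849]
tool_rot: [-1.573, 0.023, -0.03]
wrist_force: [0.1, -0.6, -1.3]
finger_gap: 0.0352
```

```bash
python3 - <<'E'
from h import *
p,M,s=pose();print(p,s['finger_gap'],np.arctan2(M[1,0],M[0,0]),rows([.5306,.1167,.17]))
E
```

```text
[ 0.58184143 -0.37164754  0.28491356] 0.035227387925424236 -0.03402824331250921 [-1.13880513  1.89160371  8.10973312]
```

apply_moves(commands=[-1, -0.3, 0, 0.9, 0, -1, -0.3, 0, 0.9, 0, -1, -0.3, 0, 0.9, 0, -1, -0.24, 0, 0.9, 0, -1, 0, 0, 0.9, 0, -1, 0, 0, 0.9, 0, -1, 0, 0, 0.9, 0, -1, 0, 0, 0.9, 0, -1, 0, 0, 0.9, 0, -1, 0, 0, 0, 0])

```text
time: 57.28
tcp_pos: [0.5275, 0.1233, 0.28]
tool_rot: [-1.57, 0.022, -0.016]
wrist_force: [0.0, -0.4, -0.3]
finger_gap: 0.0351
```

```bash
python3 - <<'E'
from h import *
p,M,s=pose();print(p,s['finger_gap'],rows([.5306,.1167,.17]));grab('wrist','w34')
E
```

```text
[0.52749549 0.12327342 0.28002067] 0.035138627165395946 [ 0.06180961  1.83339299 -0.10910717]
```

View pics/w34.png

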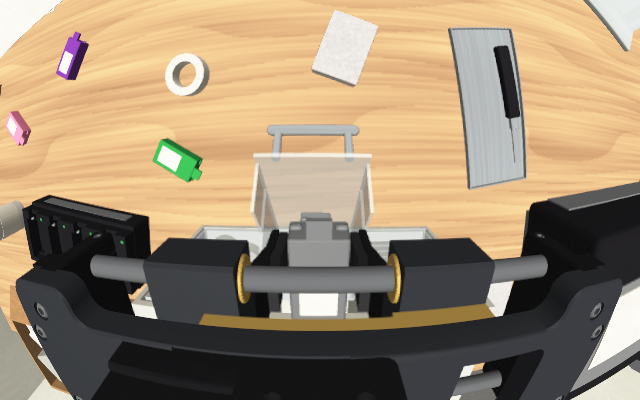

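apply_moves(commands=[-1, 0, 0.4, 0, 0, -1, 0, 0, 0, 0])

```text
time: 57.58
tcp_pos: [0.5274, 0.1155, 0.256]
tool_rot: [-1.573, 0.033, -0.024]
wrist_force: [0.1, -0.2, -0.9]
finger_gap: 0.0354
```

```bash
python3 - <<'E'
from h import *
print(rows([.5306,.1167,.166]))
E
```

```text
[0.06007321 1.49923037 0.02488681]
```

apply_moves(commands=[-1, 0.03, 0.4, 0.02, 0, -1, 0, 0.4, 0, 0, -1, 0, 0.3, 0, 0, -1, 0, 0.2, 0, 0, -1, 0, 0.1, 0, 0, -1, 0, 0, 0, 0])

```text
time: 58.32
tcp_pos: [0.5311, 0.1184, 0.1745]
tool_rot: [-1.571, 0.027, -0.027]
wrist_force: [0.5, -0.5, -1.1]
finger_gap: 0.0352
```

apply_moves(commands=[-1, 0, 0, 0, 0, 0.06, 0, 0, 0, 0, 0.06, 0, 0, 0, 0, 0.06, 0, 0, 0, 0, 0.06, 0, -0.5, 0, 0, 0.06, 0, -0.9, 0, 0, 0.06, 0, -0.7, 0, 0, 0.06, 0, 0, 0, 0])

```text
time: 59.32
tcp_pos: [0.533, 0.1188, 0.3042]
tool_rot: [-1.568, 0.021, -0.032]
wrist_force: [-0.2, -0.6, -1.0]
finger_gap: 0.0465
```

```bash
python3 - <<'E'
from h import *
p,M,s=pose();print(p,s['finger_gap']);grab('wrist','w35');grab('side','s35');crop('s35','s35c',230,80,400,220,4.5)
E
```

```text
[0.53297321 0.11884946 0.30422399] 0.04652456981405832
```

View pics/w35.png

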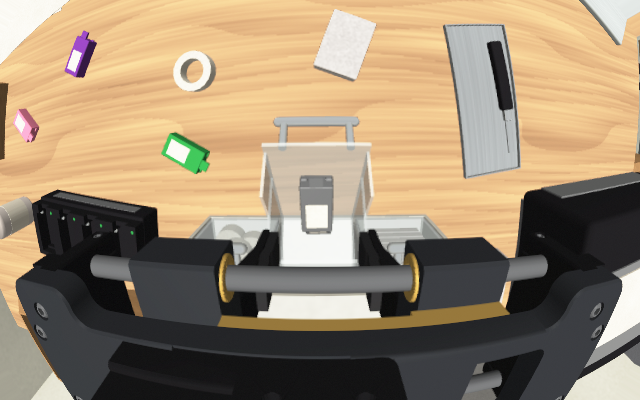

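View pics/s35c.png

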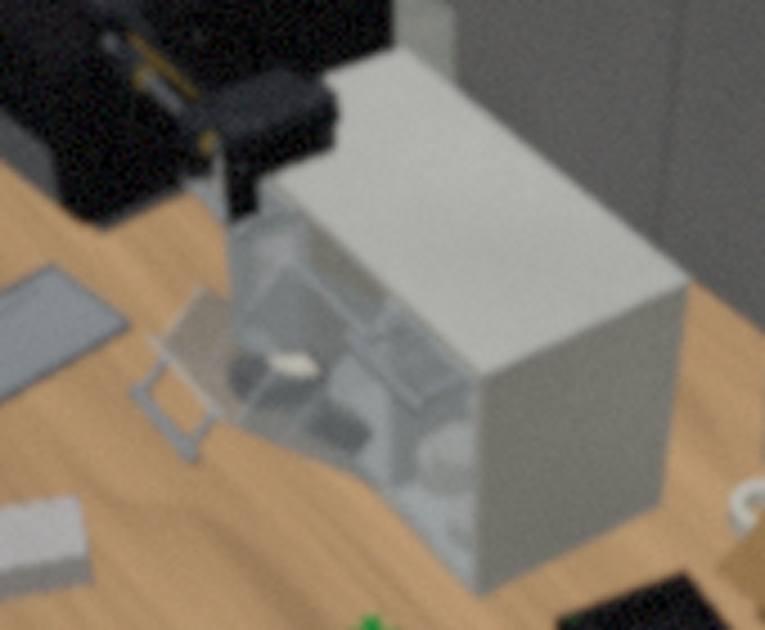

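```bash
python3 - <<'E'
from h import *
print(onz('w35',(316,121),.1184+.003),rows([.43,.1175,.2]))
p,M,s=pose();print(p)
E
```

```text
[0.46846627 0.11861153 0.1214    ] [-1.67745237  1.67182447 -0.0752011 ]
[0.53073911 0.1185819  0.3003128 ]
```

apply_moves(commands=[-1, -0.84, 0, 0, 0, -1, -0.84, 0, -0.02, 0, -1, 0, 0.8, 0, 0, -1, 0, 0.8, 0, 0, -1, 0, 0.8, 0, 0, -1, 0, 0.5, 0, 0, -1, 0, 0, 0, 0, -1, 0, 0, 0, 0])

```text
time: 60.42
tcp_pos: [0.4305, 0.1208, 0.1268]
tool_rot: [-1.571, 0.026, -0.027]
wrist_force: [-0.6, 0.9, 0.9]
finger_gap: 0.0007
```

```bash
python3 - <<'E'
from h import *
p,M,s=pose();print(p,s['finger_gap'],s['wrist_force'],rows([.45,.1175,.125]))
E
```

```text
[0.43046389 0.1208073  0.12677667] 0.0006595684679405914 [-0.63988675  0.90264102  0.88389282] [ 0.32727491  0.02969477 -0.04405765]
```

apply_moves(commands=[-1, 0.2, 0, -0.02, 0, -1, 0.17, 0, -0.02, 0, -1, 0.03, 0, 0, 0, -1, 0, 0, 0, 0])

```text
time: 60.92
tcp_pos: [0.453, 0.1178, 0.1267]
tool_rot: [-1.57, 0.03, -0.023]
wrist_force: [-5.6, 0.1, 4.1]
finger_gap: 0.0001
```

apply_moves(commands=[-1, 0.094, -0.117, 0, 0, -1, 0.094, -0.118, 0, 0, -1, 0.106, -0.107, 0, 0, -1, 0.106, -0.108, 0, 0, -1, 0, 0, 0, 0])

```text
time: 61.55
tcp_pos: [0.4794, 0.1169, 0.1544]
tool_rot: [-1.57, 0.025, -0.029]
wrist_force: [0.1, 0.1, 1.0]
finger_gap: 0.0002
```

```bash
python3 - <<'E'
from h import *
p,M,s=pose();print(p,s['wrist_force']);grab('wrist','w36');grab('side','s36');crop('s36','s36c',230,80,400,220,4.5)
E
```

```text
[0.47944482 0.1168712  0.15442636] [0.10866455 0.12561587 1.00068196]
```

View pics/w36.png

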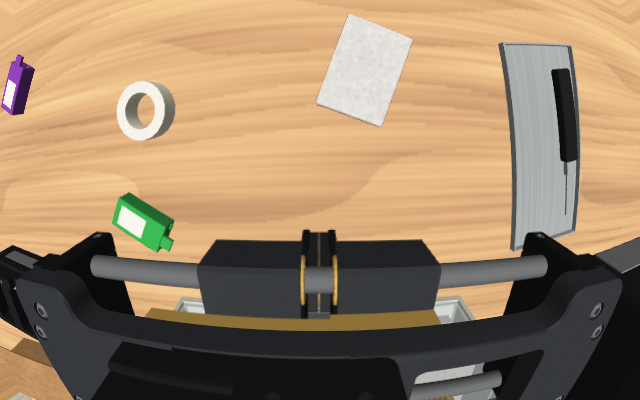

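View pics/s36c.png

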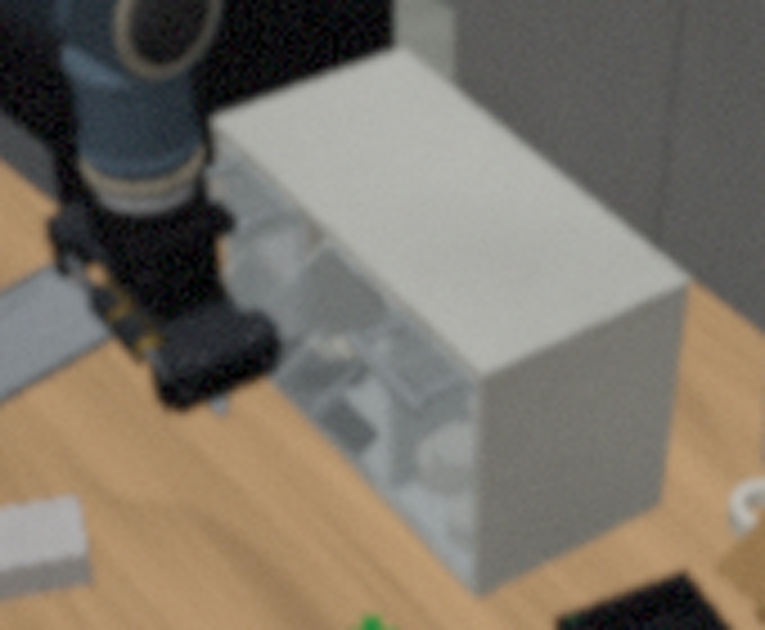

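apply_moves(commands=[-1, 0.116, -0.097, 0, 0, -1, 0.117, -0.098, 0, 0, -1, 0.125, -0.084, 0, 0, -1, 0.125, -0.084, 0, 0, -1, 0.132, -0.072, 0, 0, -1, 0.133, -0.071, 0, 0, -1, 0, 0, 0, 0])

```text
time: 62.52
tcp_pos: [0.5239, 0.1152, 0.1841]
tool_rot: [-1.571, 0.026, -0.028]
wrist_force: [-1.0, -0.5, -0.7]
finger_gap: 0.0002
```

apply_moves(commands=[-1, 0.14, -0.058, 0, 0, -1, 0.14, -0.059, 0, 0, -1, 0.144, -0.043, 0, 0, -1, 0.144, -0.044, 0, 0, -1, 0.1, -0.02, 0, 0, -1, 0, 0, 0, 0])

```text
time: 63.28
tcp_pos: [0.5634, 0.1138, 0.1971]
tool_rot: [-1.571, 0.027, -0.027]
wrist_force: [0.3, 0.1, -0.4]
finger_gap: 0.001
```

```bash
python3 - <<'E'
from h import *
p,M,s=pose();print(p,s['wrist_force']);grab('side','s37');crop('s37','s37c',230,80,400,220,4.5)
E
```

```text
[0.56338285 0.11379915 0.19713534] [ 0.33451682  0.13411819 -0.37456375]
```

View pics/s37c.png

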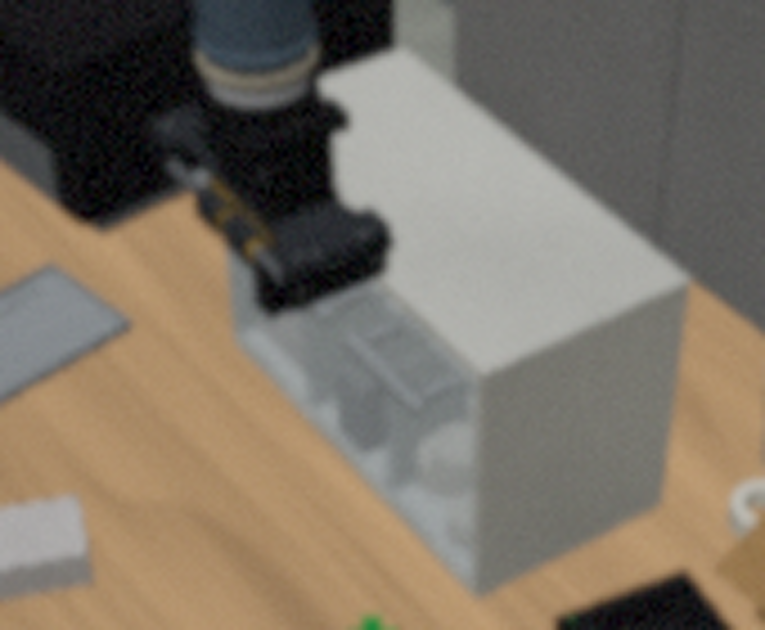

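apply_moves(commands=[-1, 0.05, 0, 0, 0, -1, 0.04, 0, 0, 0, -1, 0, 0, 0, 0])

```text
time: 63.7
tcp_pos: [0.565, 0.1139, 0.1968]
tool_rot: [-1.571, 0.033, -0.019]
wrist_force: [-9.2, 0.4, 5.9]
finger_gap: 0.0006
```

apply_moves(commands=[-1, 0.05, 0, 0, 0, -1, 0, 0, 0, 0])

```text
time: 63.95
tcp_pos: [0.5653, 0.1139, 0.1968]
tool_rot: [-1.571, 0.038, -0.014]
wrist_force: [-16.7, 0.7, 12.3]
finger_gap: 0.0004
```

apply_moves(commands=[-1, -0.4, 0, 0, 0, -1, -0.8, 0, 0, 0, -1, -0.6, -0.5, 0, 0, -1, 0, -0.9, 0, 0, -1, 0, -0.5, -0.6, 0, -1, 0, 0, -0.9, 0, -1, 0, 0, -0.9, 0, -1, 0, 0, -0.9, 0, -1, 0, 0, 0, 0, -1, 0, 0, 0, 0])

```text
time: 65.2
tcp_pos: [0.4568, -0.08, 0.3112]
tool_rot: [-1.57, 0.026, -0.026]
wrist_force: [0.5, 0.2, -0.3]
finger_gap: 0.0004
```

```bash
python3 - <<'E'
from h import *
p,M,s=pose();print(p);grab('side','s38');crop('s38','s38c',180,80,400,220,3.5);grab('top','t38');crop('t38','t38c',150,100,440,290,2.7);crop('t38','t38d',145,185,215,285,6)
f=lambda u,v,z=.19:onz('t38',((u+.5)/5.9-.5+190,(v+.5)/5.9-.5+155),z)
crop('t38','t38e',190,155,325,190,5.9)
E
```

```text
[ 0.45684317 -0.08002312  0.31119717]
```

View pics/s38c.png

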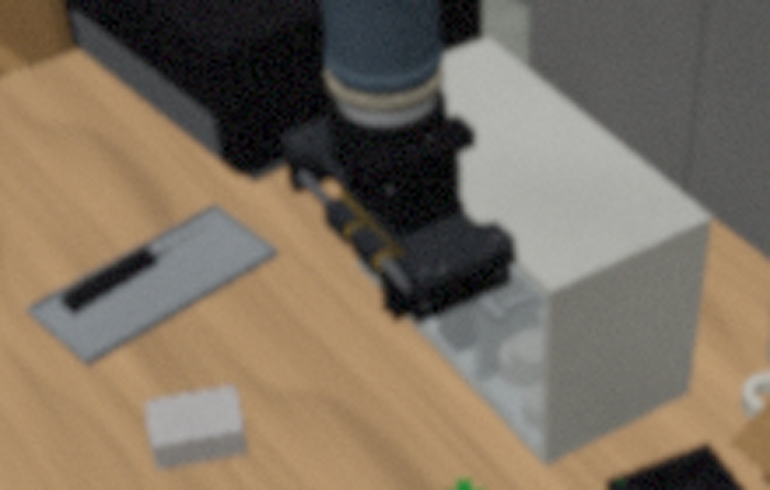

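View pics/t38c.png

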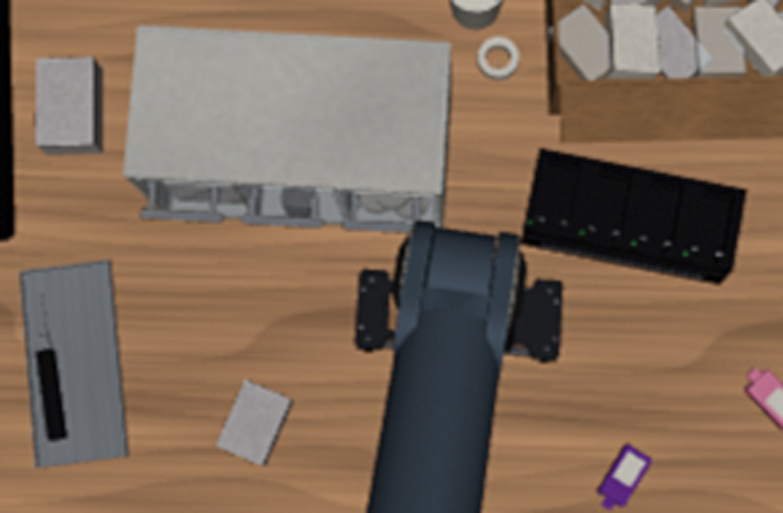

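View pics/t38d.png

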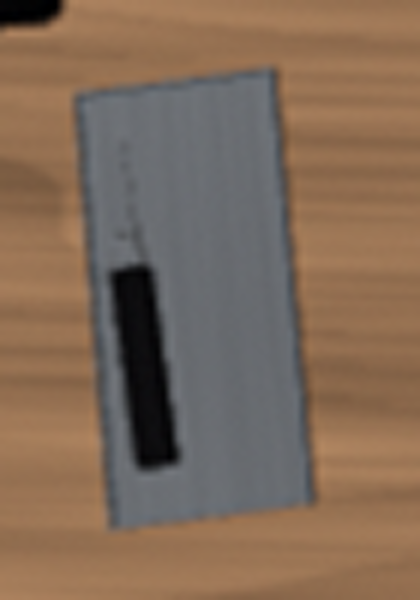

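View pics/t38e.png

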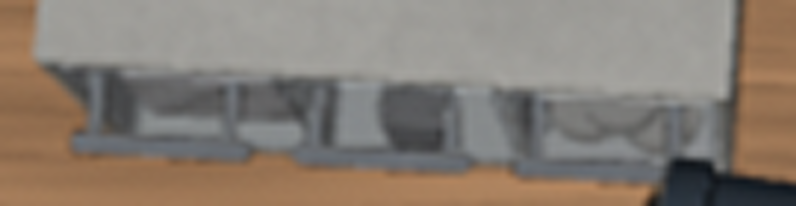

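```bash
python3 - <<'E'
from cell import r
print(r.hand_in(), r.sense()['time'])
E
```

```text
the job is handed in; nothing more can be done
the job is handed in; nothing more can be done
```

The job is done and handed in at about 65 s of the 210 s allowed. Two packs were present, pack1 and pack3. I levered both up over the sill with the pry tool and laid the tool back in the steel tray. Then I opened the middle bin, put both packs in, and pushed it shut.

What the last checks showed:
- **Charger:** all four bays are empty.
- **Bin:** I saw both packs in it before closing. The final push met a firm stop at about 17 N, and the handle is back at its shut position in the top image. I could not count the packs through the closed bin.
- **Pry tool:** it lies wholly inside the tray, but about 2–3 cm to one side of where I released it. It was probably knocked after I let go. It did not appear to move again, so I left it.
- **Gripper:** nothing slipped from the grip that I noticed, and the gripper was clear of everything at hand-in.
- **Other things on the desk:** the gauze, tape, sanitizer and coloured look-alikes were not touched. In the last top image the arm hid the tape and the green look-alike.

Two measurements disagreed with expectation. The sill contact height came out 1–2 mm below the calculated value. The charger's deck edges also gave a charger position about 9 mm out, so I worked from the packs' own edges instead.

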